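# Dock the backup drive and lock it in

### The arm

A 7-joint arm with a two-finger parallel gripper is mounted at the origin on the work surface. World frame = base frame: x ahead of the robot, y to its left, z up, the work surface at z = 0. Lengths are in m, angles in rad, forces in N, time in s.
With the tool pointing down it reaches from about 0.4 to 0.875 m from the base axis. Payload 19.3 kg.
Tool frame: the origin (TCP) lies on the mounting face of the last link; the fingertips stand 173 mm ahead of it and the grasp point (between the pads) lies 155 mm ahead of it (env.tcp_to_grasp is the distance from the TCP to the grasp point, in m); z points along the fingers, y is the line along which they close (so a half turn about z gives the same grasp; the last joint's range is limited). The gripper opens to 85 mm and grips with 20 to 120 N. Pads are 22 mm wide; open, the fingers measure 114 mm over their backs; the gripper's body (76 mm by 85 mm) begins 54 mm behind the grasp point. The pads swing forward as they close: fully open they stand 13 mm farther back than shut.
Start: joints at [1.256, 0.521, -0.036, 1.599, 0.021, 1.021, -0.113], TCP at [0.151, -0.606, 0.405] pointing down, gripper open.
Joint ranges: [-2.91, 2.91], [-0.3, 2.13], [-1.5, 1.42], [0.17, 2.43], [-1.26, 4.41], [0.16, 1.93], [-2.52, 2.52]. Speed limits (rad/s): [1.89, 1.89, 2.39, 2.39, 3.01, 3.01, 3.01].

### API

Orientations are given as a unit quaternion [x, y, z, w].
In Python, from station import env, optics gives the robot as it stands.
- The arm moves only by the tool step_arm, never from a script. Its argument "moves" is a list of rows, each an object of numbers: "hand": the closure, from 0 (fully open) to 1 (shut); "dx", "dy", "dz": the shift along the tool's x, y, z in m; "rx", "ry", "rz": the turn, a rotation vector about the tool's x, y, z in degrees. A call has 1 to 10 rows; each row is the pose to reach, as a shift and turn from the pose commanded when the call began, along the tool's axes at that moment; what a row does not reach only later rows make up. A row lasts 1/8 s, in which the tool goes at most 62.5 mm and 10.7 degrees, less where a joint would pass 70% of its speed; a pose out of reach is approached as far as the arm can. A call with a gripper value outside its range is refused whole. The fingers move at their own pace and stop on an object; the grip force is fixed at half the most. Time passes only in rows, so rows that repeat a pose let the fingers close. It gives the time, the measured TCP pose, the force and the opening at its end, in the units of the state.
- env.read_state(): the state, without advancing time (a new reading comes with each control period).
- optics.capture(name): name is "side" or "top"; returns (picture, depth): 480x640x3 uint8, blue, green, red; 480x640 float32, m along the optical axis (not along the pixel's ray), 0 where there is no reading.
- optics.camera_params(name): a dict with "fx", "fy", "cx", "cy" (pixels), "T" (4x4, takes a point from camera to world coordinates). Camera axes: x right, y down, z forward; pixel columns grow to the right and rows downward; lengths in m; the calibration is good to about 2 mm. A picture is of the moment at which its call begins. camera_params takes no time and is no camera call.
- env.finish_job(): hands the job in, once; it reports no verdict.
Trained networks look in the newest picture that a camera, given by its name, has taken for a name from the list of things; names that differ only in an ending like _2 or _b are one class to them, and where a whole thing is asked for, a point or a joint stands for the part that bears it (a point fixed in the world has none). Each returns a list of dicts, best first, with "confidence" (0 to 1); they miss things now and then, are a little off and sometimes report something else, mostly with a low value. They report only what shows in the picture. A call takes as long as a camera call.
- optics.find_in(query, camera): "box" ([centre column, centre row, width, height] as shares, 0 to 1, of the picture: columns of its width, rows of its height, round what is visible of it).
- optics.pinpoint(query, camera): "centre" ([column, row] as shares, 0 to 1, of the picture: columns of its width, rows of its height: a listed point, or the origin of a listed thing).
The state is a dict: "time": time; "joint_positions": joint angles; "qvel": joint speeds; "effort": joint torques, N m; "eef_pos": TCP position; "ee_rot": TCP orientation; "wrist_force": force on the tool from outside, world axes, zero at the start; "torque": the same for the moment, N m; "finger_gap": finger opening in m.
Only numpy, scipy, OpenCV 4.12 (cv2) and the standard library are available. Lean on these libraries where they do the work, as an engineer would, in place of code of your own. Each camera call takes 0.05 s, during which the arm holds its last target. There are 200 camera calls.

### The job

Take the wide drive carrier out of the open case, slide it edgewise down into the wide bay of the backup dock until it is fully home (lower it in, do not let it drop) and let go of it. Then lock the dock: take the key from its pocket in the case, push it fully into the lock, turn it clockwise to its stop, turn it back home while it is still fully in, draw it out and stand it back, fully down, in its pocket. Leave the narrow carrier in its pocket and do not move the mug, the audio interface or the remote control.

Things in the scene. Friction and masses are not known exactly. Their poses are not given: they have to be found in the camera images.
- dock: fixed grey dock, 120 (x) by 200 (y) by 70 mm high; origin at the centre of its underside, z up. In its flat top: the wide bay at x -24, y +36 mm (mouth 13.5 in x by 79 mm in y, 60 mm deep), an empty narrow bay at x +30, y +36 mm (13.5 by 49 mm), both with a 3 mm chamfer and black trim, and a round key lock at x 0, y -60 mm
- wide_bay (a point): centre of the wide bay's mouth, level with the dock's top, 70 mm above the desk; axes as the dock's, the bay long along y. A carrier fully home stands on the bay's floor, its underside 60 mm below this point and 58 mm of it standing out. It fits either way round; its own weight seats it
- lock_face (a point): centre of the lock, on the top face of its steel bezel (29 mm across), 74 mm above the desk; axes as the dock's. The brass plug inside has a keyway 5 mm (x, at home) by 11 mm (y) with a 45 degree lead-in about 2 mm wide. With the key fully in, the underside of its bow rests on the bezel, its tip 26 mm below this point
- lock_plug (a joint): angle of the lock plug: 0 at home (keyway long along the dock's y), growing clockwise seen from above, stop at 1.05 rad (60 degrees). A light spring (0.03 N m at the stop) returns it. The key has about 0.22 rad of play in the keyway each way, so it must turn about 1.3 rad to bring the plug to its stop
- case: fixed open case, black shell, grey foam, 130 (x) by 200 (y) by 60 mm high; origin at the centre of its underside, z up; lid flat open on its -x side, 26 mm high, to x = -203 mm. Two equal pockets at x -32 and +32, y +45 mm (14 in x by 79 mm in y, 50 mm deep, floor at z 10 mm) hold the wide and the narrow carrier, in either order; key pocket at x 0, y -55 mm
- key_pocket (a point): centre of the mouth of the key pocket, level with the foam's top (60 mm above the desk); axes as the case's. Pocket 7 mm (x) by 13 mm (y), 50 mm deep, 3 mm chamfer. The key stands in it blade down, the underside of its bow resting on the foam, so its tip is 26 mm below this point
- wide_carrier: the wide flat drive carrier: aluminium sled with a white plastic pull at the top, 11 mm thick (its x) by 76 mm wide (its y; 70 mm at the pull) by 118 mm tall (z), 110 to 220 g; origin at the centre of its underside. It starts upright in a case pocket, standing 68 mm out of the foam, its axes along the case's
- narrow_carrier: the narrow carrier, same make and height but 46 mm wide; upright in the other drive pocket of the case; to be left there; origin at the centre of its underside
- key: the key, about 20 g: flat steel blade 3 mm thick (its x) by 9 mm wide (its y), 26 mm long, pointing down, with a 4 mm tapered tip; above it a black plastic bow 9 mm thick (x) by 26 mm wide (y) by 30 mm tall, from 26 to 56 mm above the origin; origin at the tip of the blade, z up towards the bow. Starts in the key pocket, axes along the case's; either way round will do
- audio_interface: red metal audio interface 100 by 180 by 47 mm, bystander on the desk; origin at the centre of its underside
- mug: blue mug, 80 mm across and 90 mm high, bystander on the desk; origin at the centre of its underside
- remote: black remote control 45 by 160 by 18 mm lying flat, bystander on the desk; origin at the centre of its underside

How it is judged:
By the outcome, as a careful person would: the job done as asked, in the order asked, and still so for the second after the job is handed in, with the robot touching nothing.
It also fails if it takes over 72 s, if anything falls off the work surface, if the arm or the gripper's body presses on something with over 40 N, if the wrist force passes 120 N, or if a joint passes its speed limit or range.

## Working session

There is one attempt and no reset: what is moved stays moved. The work goes in short steps, Python scripts to look and compute and a tool call to move; the robot and the scene stay as the last step left them, time stands still between calls to the robot, and variables do not carry over. Pictures are saved under pics/ and viewed, on a budget of 10 in all, crops included, one or two more only if the job needs it, and the job is handed in when it is done.

Besides the shell and the picture viewer there is one more tool, called after "Request:" as name(argument=value, ...), one argument or row to a line, values as JSON. step_arm: Moves the arm, as the interface text tells. Its arguments: {"type":"object","properties":{"moves":{"type":"array"}},"required":["moves"]}

```bash
mkdir -p pics; ls; python3 - <<'E'
from station import env, optics
import cv2,numpy as np
print(env.read_state(), env.tcp_to_grasp)
ims=[]
for n in("side","top"):
    p=optics.camera_params(n);print(n,p['fx'],p['cx'],p['cy'],np.round(p['T'],4).tolist())
    im,d=optics.capture(n);np.savez(f"pics/{n}0.npz",im=im,d=d)
    cv2.imwrite(f"pics/{n}0.png",im)
    for q in("wide_bay","lock_face","key_pocket","wide_carrier","narrow_carrier","key","dock","case"):
        print(q,[(np.round(np.array(r['centre'])*[640,480],1).tolist(),round(r['confidence'],2)) for r in optics.pinpoint(q,n)[:2]])
E
```

```text
pics
{'time': 0.0, 'joint_positions': array([ 1.25576993,  0.52205267, -0.0363119 ,  1.59997529,  0.02118858,
        1.02107211, -0.1127803 ]), 'qvel': array([ 0.00039848,  0.00129882, -0.0018959 , -0.00128937,  0.0004536 ,
        0.00209163, -0.00049626]), 'effort': array([ 2.61014893e-04, -9.27103615e+01,  1.98001519e+00, -3.69935381e+01,
        1.79228734e-02,  8.13302526e-03,  5.93361733e-05]), 'eef_pos': array([ 0.1514358 , -0.60624945,  0.40411341]), 'ee_rot': array([ 9.92517327e-01,  1.22102581e-01, -1.06249252e-04, -5.51291482e-04]), 'wrist_force': array([0.41972795, 0.62341164, 0.18595388]), 'torque': array([-0.04534576, -0.00774468,  0.02344273]), 'finger_gap': 0.08528019809257217} 0.1547
side 445.02080998966863 316.3663176925767 239.71909175953573 [[0.9919, -0.0782, 0.1005, 0.5289], [-0.1273, -0.6303, 0.7659, -0.5907], [0.0035, -0.7724, -0.6351, 0.5573], [0.0, 0.0, 0.0, 1.0]]
wide_bay [([227.4, 164.6], 0.71)]
lock_face [([241.7, 186.9], 0.92), ([343.1, 174.1], 0.47)]
key_pocket [([260.3, 371.3], 0.84), ([388.7, 251.3], 0.61)]
wide_carrier [([299.2, 335.0], 0.75)]
narrow_carrier [([253.5, 331.5], 0.8)]
key [([261.8, 384.8], 0.58)]
dock [([242.9, 200.7], 0.76)]
case [([269.6, 357.9], 0.74)]
top 565.8713672875917 316.3668709742823 235.99804038380304 [[-0.0047, -0.9876, 0.1568, 0.4288], [-0.9999, 0.0031, -0.0101, 0.0041], [0.0095, -0.1569, -0.9876, 1.2118], [0.0, 0.0, 0.0, 1.0]]
wide_bay [([180.1, 317.1], 0.84)]
lock_face [([227.5, 301.4], 0.89), ([430.5, 291.3], 0.67)]
key_pocket [([434.5, 288.2], 0.69)]
wide_carrier [([385.5, 264.5], 0.65)]
narrow_carrier [([431.0, 289.1], 0.65), ([381.4, 290.0], 0.62)]
key []
dock [([205.1, 300.7], 0.57), ([430.7, 287.6], 0.25)]
case [([400.4, 285.6], 0.55), ([382.8, 291.1], 0.31)]
```

```bash
cd pics; python3 - <<'E'
import cv2
a=cv2.imread("top0.png");b=cv2.imread("side0.png")
cv2.imwrite("v1.png",cv2.resize(a,(800,600)));cv2.imwrite("v2.png",cv2.resize(b,(800,600)))
E
```

```text
(no output)
```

View pics/v1.png

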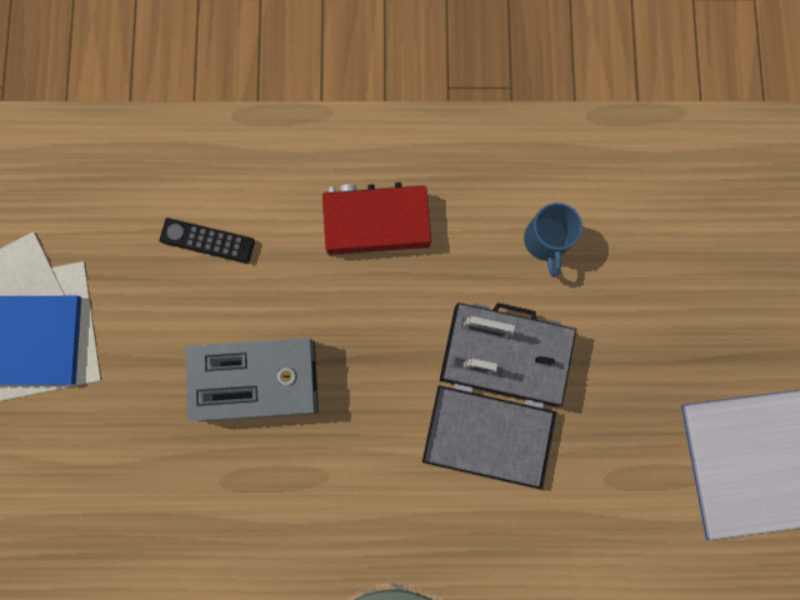

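View pics/v2.png

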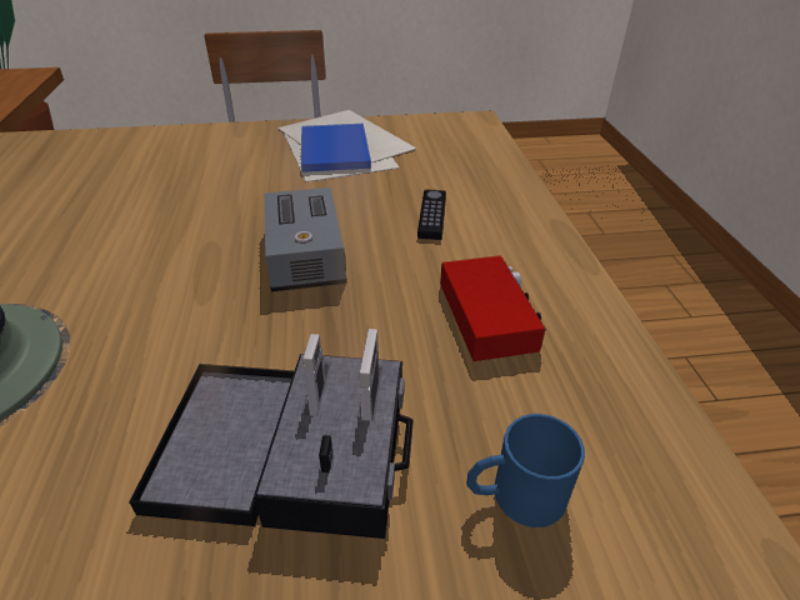

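The top view shows the dock at about (250,380), with the wide bay at (228,396) and the lock at (286,376). The case is at (505,355): wide carrier at (491,326) on the +x side, narrow carrier at (481,365), key at (545,360). The side view agrees. Next I'll measure from depth clouds and triangulation.

```bash
cat > h.py <<'E'
from station import env, optics
import cv2,numpy as np
P={n:optics.camera_params(n) for n in("side","top")}
def ray(n,uv):
    p=P[n];d=p['T'][:3,:3]@np.array([(uv[0]-p['cx'])/p['fx'],(uv[1]-p['cy'])/p['fy'],1]);return p['T'][:3,3],d
def onplane(n,uv,z):
    o,d=ray(n,uv);return o+d*(z-o[2])/d[2]
def proj(n,X):
    p=P[n];c=np.linalg.inv(p['T'])@np.r_[X,1];return np.array([p['fx']*c[0]/c[2]+p['cx'],p['fy']*c[1]/c[2]+p['cy']])
def tri(uvs):
    A=np.zeros((3,3));b=np.zeros(3)
    for n,uv in uvs.items():
        o,d=ray(n,uv);d=d/np.linalg.norm(d);M=np.eye(3)-np.outer(d,d);A+=M;b+=M@o
    X=np.linalg.solve(A,b);return X,{n:np.round(proj(n,X)-uv,1) for n,uv in uvs.items()}
def cloud(n,d):
    p=P[n];v,u=np.indices(d.shape);X=np.stack([(u-p['cx'])/p['fx']*d,(v-p['cy'])/p['fy']*d,d],-1)@p['T'][:3,:3].T+p['T'][:3,3];X[d==0]=np.nan;return X
def rect(X):
    (c,s,a)=cv2.minAreaRect((X[:,:2]*1000).astype(np.float32));return np.round(c,1),np.round(s,1),round(a,2)
E
python3 - <<'E'
from h import *
for q,a,b in(("wide_bay",(227.4,164.6),(180.1,317.1)),("lock",(241.7,186.9),(227.5,301.4)),("keypocket",(260.3,371.3),(434.5,288.2))):
    X,r=tri({"side":a,"top":b});print(q,np.round(X*1000,1),r)
for n in("top","side"):
    f=np.load(f"pics/{n}0.npz");X=cloud(n,f['d']);im=f['im']
    with np.errstate(invalid='ignore'):
        for nm,x0,x1,y0,y1,z0,z1 in(("dock",.2,.5,.1,.4,.064,.074),("bezel",.2,.4,.1,.4,.0725,.08),("case",.25,.55,-.35,-.05,.052,.064),("carr",.25,.55,-.35,-.05,.12,.14),("key",.25,.45,-.35,-.1,.078,.1)):
            m=(X[...,0]>x0)&(X[...,0]<x1)&(X[...,1]>y0)&(X[...,1]<y1)&(X[...,2]>z0)&(X[...,2]<z1)
            k,l,st,_=cv2.connectedComponentsWithStats(m.astype(np.uint8))
            for i in range(1,k):
                if st[i,4]>8: Q=X[l==i];print(n,nm,st[i,4],rect(Q),"z",np.round(np.nanmedian(Q[:,2])*1000,1),"mean",np.round(Q.mean(0)*1000,1))
E
```

```text
wide_bay [447.8 263.4  76.3] {'side': array([-0.3,  0. ]), 'top': array([-0. , -0.3])}
lock [478.3 170.1  77.1] {'side': array([-0.3,  0.1]), 'top': array([-0. , -0.3])}
keypocket [ 502.4 -247.7   60. ] {'side': array([ 0.7, -0.2]), 'top': array([0.1, 0.5])}
top dock 3801 (array([461. , 227.4]), array([ 89.7, 201.5]), 3.5) z 69.2 mean [457.7 227.8  69.3]
top case 4334 (array([ 511.4, -192.4]), array([201.5, 121. ]), 77.25) z 59.2 mean [ 499.8 -199.4   59.2]
top carr 28 (array([ 547.7, -180. ]), array([19.6,  5. ]), 84.14) z 127.1 mean [ 547.9 -181.3  126.7]
top carr 126 (array([ 494.7, -141.8]), array([39.5, 11.4]), 76.02) z 126.9 mean [ 494.5 -141.5  126.8]
side dock 1986 (array([459.5, 227.5]), array([ 89.3, 204.4]), 3.0) z 71.0 mean [457.5 215.9  70.8]
side case 8061 (array([ 511.6, -191.4]), array([202.2, 123.8]), 77.29) z 60.6 mean [ 498.5 -218.6   60.3]
side carr 225 (array([ 494.2, -142.1]), array([40.1, 11.3]), 78.21) z 128.3 mean [ 494.2 -144.8  127.3]
side carr 62 (array([ 547.1, -175.9]), array([27.9,  5.5]), 89.95) z 127.8 mean [ 547.5 -182.6  127.1]
```

```bash
python3 - <<'E'
from h import *
for n in("top","side"):
    f=np.load(f"pics/{n}0.npz");X=cloud(n,f['d']);im=f['im'].astype(int)
    with np.errstate(invalid='ignore'):
        for nm,x0,x1,y0,y1,z0,z1 in(("dock",.35,.6,.1,.4,.066,.074),("bezel",.35,.6,.1,.4,.0725,.08),("case",.25,.65,-.35,-.05,.052,.064),("carr",.25,.65,-.35,-.05,.118,.14),("key",.35,.6,-.35,-.2,.074,.1)):
            m=(X[...,0]>x0)&(X[...,0]<x1)&(X[...,1]>y0)&(X[...,1]<y1)&(X[...,2]>z0)&(X[...,2]<z1)
            k,l,st,_=cv2.connectedComponentsWithStats(m.astype(np.uint8))
            for i in range(1,k):
                if st[i,4]>8: Q=X[l==i];print(n,nm,st[i,4],rect(Q),"z",np.round(np.nanmedian(Q[:,2])*1000,1),"mean",np.round(Q.mean(0)*1000,1))
    # dark regions in dock top
    g=im.max(2);v=((X[...,0]>.38)&(X[...,0]<.55)&(X[...,1]>.14)&(X[...,1]<.32)&(X[...,2]>-.0)&(g<65)).astype(np.uint8)
    k,l,st,_=cv2.connectedComponentsWithStats(v)
    for i in range(1,k):
        if st[i,4]>15:
            vv,uu=np.nonzero(l==i);Q=np.array([onplane(n,(a,b),.07) for a,b in zip(uu,vv)]);print(n,"dark",st[i],rect(Q))
    # lock: brass/steel differing: bezel bright
    hsv=cv2.cvtColor(f['im'],cv2.COLOR_BGR2HSV)
    u,v=(np.array((227.5,301.4)) if n=="top" else np.array((241.7,186.9))).astype(int)
    w=im[v-9:v+10,u-12:u+13]
    print(n,"lock val");print(w.max(2)[::2,::2])
# axis-aligned fit check
E
```

```text
top dock 5118 (array([476.5, 228.1]), array([120.1, 200.8]), 3.77) z 69.4 mean [476.  225.6  69.5]
top bezel 76 (array([479.2, 168.1]), array([27. , 24.9]), 45.47) z 74.0 mean [479.4 168.7  74.4]
top case 5405 (array([ 518.2, -193.9]), array([201.5, 134.9]), 77.25) z 59.2 mean [ 513.7 -197.    59.1]
top carr 227 (array([ 557.1, -156.1]), array([70.3, 11.7]), 77.64) z 127.1 mean [ 556.6 -155.7  126.8]
top carr 127 (array([ 494.7, -141.8]), array([39.5, 11.4]), 76.02) z 126.9 mean [ 494.5 -141.5  126.8]
top key 70 (array([ 503.9, -245.8]), array([24.8,  9.2]), 79.26) z 88.0 mean [ 503.4 -245.7   87.5]
top dark [187 282  10  13  21] (array([501.3, 238.9]), array([14.1, 28.5]), 57.45)
top dark [164 284  14  13  28] (array([507.3, 291. ]), array([17.4, 33.3]), 45.92)
top dark [169 286  24   7 130] (array([502.4, 265.8]), array([11.6, 46.2]), 2.5)
top dark [195 309  11  12  26] (array([452.3, 225.4]), array([22.4, 19.9]), 1.5)
top dark [157 312   7  13  24] (array([447.2, 308.2]), array([10.7, 25.3]), 71.81)
top dark [162 313  40   8 233] (array([448.7, 261.9]), array([12. , 77.6]), 3.54)

[... 1569 characters left out ...]
 (array([514.1, 268.1]), array([65. ,  6.4]), 88.57)
side dark [247 158   9  15  24] (array([496.5, 267.7]), array([12.9, 63.4]), 6.53)
side lock val
[[ 67  63  70  54 110 107 108 109 109 109 109 109 109]
 [101 101 102 105 108 108 109 108 109 109 109 109 111]
 [107 108 108 108 107 108 108 109 110 110 110 111 111]
 [107 106 106 107 108 108 106 106 108 108 109 109 111]
 [106 106 106 105 107 122 152 154 143 115 110 110 109]
 [107 107 109 107 155 112 109 108 124 143 124 109 111]
 [108 108 108 112 152 127 117 100 130 130 118 109 110]
 [108 108 107 104 123 143 131 148 159 109  67 109 110]
 [108 107 107 104  60  87  91  82  72  93 107 108 109]
 [110 108 107 109 107 109 102 100 110 109 109 108 110]]
```

```bash
cat >> h.py <<'E'
from scipy.spatial.transform import Rotation as R
G=env.tcp_to_grasp
def pose():
    s=env.read_state();r=R.from_quat(s['ee_rot']);return s,np.array(s['eef_pos']),r
def go(x,y,z,psi):
    "mm, deg; grasp-point target, tool vertical, psi = world angle of tool y"
    s,p,r=pose();a=np.radians(psi);yt=np.array([np.cos(a),np.sin(a),0]);zt=np.array([0,0,-1.]);xt=np.cross(yt,zt)
    rt=R.from_matrix(np.stack([xt,yt,zt],1));t=np.array([x,y,z])/1000-zt*G
    print("t %.2f"%s['time'],"grasp now",np.round((p+r.apply([0,0,G]))*1000,1),"psi",np.round(np.degrees(np.arctan2(*r.apply([0,1,0])[[1,0]])),2),"gap %.1f"%(s['finger_gap']*1000),"F",np.round(s['wrist_force'],1))
    print("d[mm]",np.round(r.inv().apply(t-p)*1000,1),"rot",np.round((r.inv()*rt).as_rotvec(degrees=True),2))
E
python3 -c "
from h import *
go(556.9,-155.9,230,-12.75)"
```

```text
t 0.90 grasp now [ 151.4 -606.4  250. ] psi -75.98 gap 85.1 F [ 0.5 -0.5  0.2]
d[mm] [ 502.5 -338.8   20. ] rot [  0.     0.   -63.23]
```

Request:
step_arm(
  moves=[
    {"hand": 0.45, "dx": 0.5025, "dy": -0.3388, "dz": 0.02, "rx": 0, "ry": 0, "rz": -63.2},
    {"hand": 0.45, "dx": 0.5025, "dy": -0.3388, "dz": 0.02, "rx": 0, "ry": 0, "rz": -63.2},
    {"hand": 0.45, "dx": 0.5025, "dy": -0.3388, "dz": 0.02, "rx": 0, "ry": 0, "rz": -63.2},
    {"hand": 0.45, "dx": 0.5025, "dy": -0.3388, "dz": 0.02, "rx": 0, "ry": 0, "rz": -63.2},
    {"hand": 0.45, "dx": 0.5025, "dy": -0.3388, "dz": 0.02, "rx": 0, "ry": 0, "rz": -63.2},
    {"hand": 0.45, "dx": 0.5025, "dy": -0.3388, "dz": 0.02, "rx": 0, "ry": 0, "rz": -63.2},
    {"hand": 0.45, "dx": 0.5025, "dy": -0.3388, "dz": 0.02, "rx": 0, "ry": 0, "rz": -63.2},
    {"hand": 0.45, "dx": 0.5025, "dy": -0.3388, "dz": 0.02, "rx": 0, "ry": 0, "rz": -63.2},
    {"hand": 0.45, "dx": 0.5025, "dy": -0.3388, "dz": 0.02, "rx": 0, "ry": 0, "rz": -63.2},
    {"hand": 0.45, "dx": 0.5025, "dy": -0.3388, "dz": 0.02, "rx": 0, "ry": 0, "rz": -63.2},
  ],
)

```text
time: 2.15
eef_pos: [0.5584, -0.1534, 0.3847]
ee_rot: [0.781, 0.625, 0.0, -0.0]
wrist_force: [-0.8, -1.2, 0.0]
finger_gap: 0.0469
```

```bash
python3 -c "
from h import *
go(556.9,-155.9,200,-12.75);print(pose()[0]['joint_positions'])"
```

```text
t 2.15 grasp now [ 558.4 -153.3  230. ] psi -12.68 gap 46.9 F [-0.8 -1.2  0. ]
d[mm] [-2.8 -0.9 30. ] rot [ 0.02 -0.03  0.07]
[ 0.46902858  0.49759738 -0.4248904   1.729908    0.2409898   0.96546064
 -0.26949056]
```

Request:
step_arm(
  moves=[
    {"hand": 0.45, "dx": 0, "dy": 0, "dz": 0.03, "rx": 0, "ry": 0, "rz": 0},
    {"hand": 0.45, "dx": 0, "dy": 0, "dz": 0.06, "rx": 0, "ry": 0, "rz": 0},
    {"hand": 0.45, "dx": 0, "dy": 0, "dz": 0.06, "rx": 0, "ry": 0, "rz": 0},
  ],
)

```text
time: 2.52
eef_pos: [0.5564, -0.1558, 0.3232]
ee_rot: [0.781, 0.624, -0.001, -0.001]
wrist_force: [0.3, -0.3, -0.2]
finger_gap: 0.0471
```

```bash
python3 - <<'E'
from h import *
go(556.9,-155.9,108,-12.75)
a,_=optics.capture("top");b,_=optics.capture("side")
cv2.imwrite("pics/v3.png",np.hstack([cv2.resize(a[210:330,330:450],(400,400),interpolation=2),cv2.resize(b[220:360,220:360],(400,400),interpolation=2)]))
E
```

```text
t 2.52 grasp now [ 555.9 -155.6  168.5] psi -12.76 gap 47.1 F [ 0.3 -0.3 -0.2]
d[mm] [-0.   0.7 60.5] rot [-0.19 -0.01 -0.01]
```

View pics/v3.png

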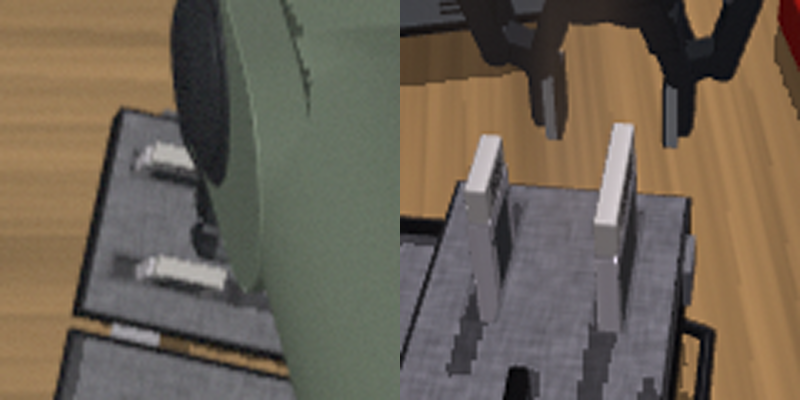

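The side crop shows the fingers straddling the wide carrier's pull at (615,170), clear of the narrow one at (485,165). I'll descend and close.

Request:
step_arm(
  moves=[
    {"hand": 0.45, "dx": 0, "dy": 0, "dz": 0.03, "rx": 0, "ry": 0, "rz": 0},
    {"hand": 0.45, "dx": 0, "dy": 0, "dz": 0.06, "rx": 0, "ry": 0, "rz": 0},
    {"hand": 0.45, "dx": 0, "dy": 0, "dz": 0.06, "rx": 0, "ry": 0, "rz": 0},
    {"hand": 1, "dx": 0, "dy": 0, "dz": 0.06, "rx": 0, "ry": 0, "rz": 0},
    {"hand": 1, "dx": 0, "dy": 0, "dz": 0.06, "rx": 0, "ry": 0, "rz": 0},
    {"hand": 1, "dx": 0, "dy": 0, "dz": 0.06, "rx": 0, "ry": 0, "rz": 0},
    {"hand": 1, "dx": 0, "dy": 0, "dz": 0.06, "rx": 0, "ry": 0, "rz": 0},
  ],
)

```text
time: 3.5
eef_pos: [0.557, -0.1559, 0.2663]
ee_rot: [0.781, 0.624, 0.0, 0.001]
wrist_force: [-5.1, 0.9, 14.2]
finger_gap: 0.0104
```

```bash
python3 -c "
from h import *
go(556.9,-155.9,240,-12.75)"
```

```text
t 3.50 grasp now [ 557.1 -156.   111.6] psi -12.79 gap 10.4 F [-5.1  0.9 14.2]
d[mm] [  -0.     0.  -128.4] rot [ 0.06  0.02 -0.04]
```

Request:
step_arm(
  moves=[
    {"hand": 1, "dx": 0, "dy": 0, "dz": -0.01, "rx": 0, "ry": 0, "rz": 0},
    {"hand": 1, "dx": 0, "dy": 0, "dz": -0.03, "rx": 0, "ry": 0, "rz": 0},
    {"hand": 1, "dx": 0, "dy": 0, "dz": -0.06, "rx": 0, "ry": 0, "rz": 0},
    {"hand": 1, "dx": 0, "dy": 0, "dz": -0.095, "rx": 0, "ry": 0, "rz": 0},
    {"hand": 1, "dx": 0, "dy": 0, "dz": -0.13, "rx": 0, "ry": 0, "rz": 0},
    {"hand": 1, "dx": 0, "dy": 0, "dz": -0.13, "rx": 0, "ry": 0, "rz": 0},
    {"hand": 1, "dx": 0, "dy": 0, "dz": -0.13, "rx": 0, "ry": 0, "rz": 0},
  ],
)

```text
time: 4.38
eef_pos: [0.5566, -0.156, 0.3947]
ee_rot: [0.781, 0.624, -0.0, 0.0]
wrist_force: [1.3, -0.9, -1.7]
finger_gap: 0.0106
```

```bash
python3 -c "
from h import *
go(449.9,262.5,230,3.75)"
```

```text
t 4.38 grasp now [ 556.6 -156.   240. ] psi -12.78 gap 10.6 F [ 1.3 -0.9 -1.7]
d[mm] [ 384.5 -196.7    9.9] rot [-0.000e+00  1.000e-02 -1.653e+01]
```

Request:
step_arm(
  moves=[
    {"hand": 1, "dx": 0.3845, "dy": -0.1967, "dz": 0.01, "rx": 0, "ry": 0, "rz": -16.5},
    {"hand": 1, "dx": 0.3845, "dy": -0.1967, "dz": 0.01, "rx": 0, "ry": 0, "rz": -16.5},
    {"hand": 1, "dx": 0.3845, "dy": -0.1967, "dz": 0.01, "rx": 0, "ry": 0, "rz": -16.5},
    {"hand": 1, "dx": 0.3845, "dy": -0.1967, "dz": 0.01, "rx": 0, "ry": 0, "rz": -16.5},
    {"hand": 1, "dx": 0.3845, "dy": -0.1967, "dz": 0.01, "rx": 0, "ry": 0, "rz": -16.5},
    {"hand": 1, "dx": 0.3845, "dy": -0.1967, "dz": 0.01, "rx": 0, "ry": 0, "rz": -16.5},
    {"hand": 1, "dx": 0.3845, "dy": -0.1967, "dz": 0.01, "rx": 0, "ry": 0, "rz": -16.5},
    {"hand": 1, "dx": 0.3845, "dy": -0.1967, "dz": 0.01, "rx": 0, "ry": 0, "rz": -16.5},
    {"hand": 1, "dx": 0.3845, "dy": -0.1967, "dz": 0.01, "rx": 0, "ry": 0, "rz": -16.5},
    {"hand": 1, "dx": 0.3845, "dy": -0.1967, "dz": 0.01, "rx": 0, "ry": 0, "rz": -16.5},
  ],
)

```text
time: 5.62
eef_pos: [0.4505, 0.2615, 0.3843]
ee_rot: [0.684, 0.729, -0.0, 0.0]
wrist_force: [-0.1, -0.4, -1.6]
finger_gap: 0.0102
```

Request:
step_arm(
  moves=[
    {"hand": 1, "dx": 0, "dy": 0, "dz": 0.02, "rx": 0, "ry": 0, "rz": 0},
    {"hand": 1, "dx": 0, "dy": 0, "dz": 0.035, "rx": 0, "ry": 0, "rz": 0},
    {"hand": 1, "dx": 0, "dy": 0, "dz": 0.035, "rx": 0, "ry": 0, "rz": 0},
    {"hand": 1, "dx": 0, "dy": 0, "dz": 0.035, "rx": 0, "ry": 0, "rz": 0},
  ],
)

```text
time: 6.12
eef_pos: [0.4503, 0.2625, 0.3501]
ee_rot: [0.684, 0.73, 0.0, 0.0]
wrist_force: [-0.1, 0.4, -1.5]
finger_gap: 0.0099
```

```bash
python3 - <<'E'
from h import *
go(449.9,262.5,178,3.75)
ims=[]
for n in("side","top"):
    im,d=optics.capture(n);np.savez(f"pics/{n}1.npz",im=im,d=d);X=cloud(n,d)
    with np.errstate(invalid='ignore'):
        m=(abs(X[...,0]-.45)<.03)&(abs(X[...,1]-.262)<.06)&(X[...,2]>.077)&(X[...,2]<.16)
    Q=X[m];print(n,m.sum())
    if m.sum()>20: print(np.round(np.percentile(Q,[1,5,50,95,99],axis=0)*1000,1)); print(rect(Q))
    ims.append(im)
a=ims[0][100:240,160:300];b=ims[1][240:360,130:250]
cv2.imwrite("pics/v4.png",np.hstack([cv2.resize(a,(400,400),interpolation=2),cv2.resize(b,(400,400),interpolation=2)]))
E
```

```text
t 6.12 grasp now [450.3 262.6 195.4] psi 3.71 gap 9.9 F [-0.1  0.4 -1.5]
d[mm] [-0.  -0.4 17.4] rot [ 0.01 -0.01 -0.04]
side 186
[[447.9 222.7  96.6]
 [448.7 223.1  98.9]
 [454.1 225.6 128.5]
 [458.3 267.2 157.2]
 [458.6 291.7 158.7]]
(array([452.4, 259.9]), array([10.9, 75.9]), 1.36)
top 58
[[446.5 223.4  94.6]
 [446.6 223.6  95.6]
 [451.6 224.7 127.6]
 [458.3 247.7 153.8]
 [459.1 249.8 156.7]]
(array([452.7, 237.1]), array([11.2, 26.9]), 5.9)
```

View pics/v4.png

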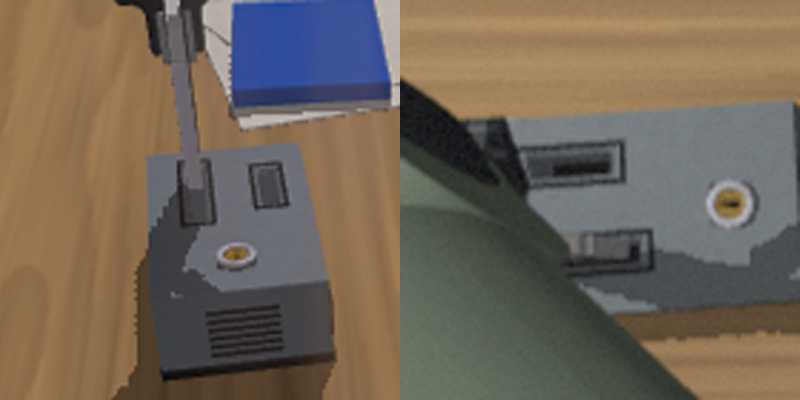

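The side crop shows the carrier hanging over the wide bay at (195,190), with the lock at (237,255). I'll check the tilt and lateral offset of its near edge face before lowering.

```bash
python3 - <<'E'
from h import *
for n in("side","top"):
    f=np.load(f"pics/{n}1.npz");X=cloud(n,f['d'])
    with np.errstate(invalid='ignore'):
        m=(abs(X[...,0]-.452)<.02)&(X[...,1]>.21)&(X[...,1]<.31)&(X[...,2]>.077)&(X[...,2]<.20)
    # by image row: col range -> x extents at near face
    for v in range(480):
        c=np.nonzero(m[v])[0]
        if len(c)>2 and v%4==0: Q=X[v,c]*1000;print(n,v,c.min(),c.max(),np.round(Q.min(0),1),np.round(Q.max(0),1))
E
```

```text
side 112 212 231 [434.2 251.3 195.6] [470.1 257.7 199.5]
side 116 213 231 [434.6 251.2 187.9] [469.2 260.1 191.6]
side 120 217 228 [441.7 226.2 181.2] [462.6 253.9 194. ]
side 124 220 226 [448.8 224.4 168.2] [458.  264.1 186.6]
side 128 220 226 [447.3 225.3 176.4] [458.8 229.5 178. ]
side 132 221 227 [448.6 224.7 152.8] [457.9 260.  170.2]
side 136 222 228 [449.2 224.4 126. ] [458.8 297.  161.5]
side 140 222 228 [448.1 223.6 136.1] [457.9 258.  153.6]
side 144 223 228 [449.2 223.9 142.1] [458.5 228.5 145. ]
side 148 223 229 [447.7 223.  112.5] [457.8 268.6 136.6]
side 152 224 229 [448.8 223.5 125.7] [458.6 226.9 127.6]
side 156 225 230 [449.5 224.9  96.7] [457.4 263.1 117.7]
side 160 225 230 [448.7 223.3 106.4] [458.3 228.5 109.8]
side 164 226 230 [449.2 225.   97.9] [457.2 227.3  99.3]
top 312 185 198 [454.1 224.2  95.1] [456.6 227.9 198.4]
top 316 180 198 [447.4 223.5  95. ] [448.8 240.6 181.9]
```

Request:
step_arm(
  moves=[
    {"hand": 1, "dx": 0, "dy": -0.0003, "dz": 0.01, "rx": 0, "ry": 0, "rz": 0},
    {"hand": 1, "dx": 0, "dy": -0.0003, "dz": 0.02, "rx": 0, "ry": 0, "rz": 0},
    {"hand": 1, "dx": 0, "dy": -0.0003, "dz": 0.024, "rx": 0, "ry": 0, "rz": 0},
    {"hand": 1, "dx": 0, "dy": -0.0003, "dz": 0.028, "rx": 0, "ry": 0, "rz": 0},
    {"hand": 1, "dx": 0, "dy": -0.0003, "dz": 0.032, "rx": 0, "ry": 0, "rz": 0},
    {"hand": 1, "dx": 0, "dy": -0.0003, "dz": 0.032, "rx": 0, "ry": 0, "rz": 0},
    {"hand": 1, "dx": 0, "dy": -0.0003, "dz": 0.032, "rx": 0, "ry": 0, "rz": 0},
  ],
)

```text
time: 7.1
eef_pos: [0.4498, 0.2626, 0.3178]
ee_rot: [0.684, 0.73, 0.0, 0.0]
wrist_force: [-0.3, 0.5, -0.6]
finger_gap: 0.0102
```

```bash
python3 - <<'E'
from h import *
go(449.9,262.5,112,3.75);print(pose()[0]['torque'])
E
```

```text
t 7.10 grasp now [449.9 262.6 163.1] psi 3.72 gap 10.2 F [-0.3  0.5 -0.6]
d[mm] [-0.1  0.1 51.1] rot [ 0.01 -0.01 -0.03]
[ 0.01088888 -0.03625282 -0.04328482]
```

Bottom is now about 8 mm below the mouth with no contact force. Lowering on.

Request:
step_arm(
  moves=[
    {"hand": 1, "dx": 0, "dy": 0, "dz": 0.008, "rx": 0, "ry": 0, "rz": 0},
    {"hand": 1, "dx": 0, "dy": 0, "dz": 0.016, "rx": 0, "ry": 0, "rz": 0},
    {"hand": 1, "dx": 0, "dy": 0, "dz": 0.024, "rx": 0, "ry": 0, "rz": 0},
    {"hand": 1, "dx": 0, "dy": 0, "dz": 0.032, "rx": 0, "ry": 0, "rz": 0},
    {"hand": 1, "dx": 0, "dy": 0, "dz": 0.039, "rx": 0, "ry": 0, "rz": 0},
    {"hand": 1, "dx": 0, "dy": 0, "dz": 0.044, "rx": 0, "ry": 0, "rz": 0},
    {"hand": 1, "dx": 0, "dy": 0, "dz": 0.048, "rx": 0, "ry": 0, "rz": 0},
    {"hand": 1, "dx": 0, "dy": 0, "dz": 0.048, "rx": 0, "ry": 0, "rz": 0},
  ],
)

```text
time: 8.1
eef_pos: [0.4497, 0.2626, 0.2695]
ee_rot: [0.684, 0.73, -0.0, -0.0]
wrist_force: [1.0, -0.2, -1.9]
finger_gap: 0.0105
```

```bash
python3 - <<'E'
from h import *
go(449.9,262.5,112,3.75)
E
```

```text
t 8.10 grasp now [449.7 262.5 114.8] psi 3.72 gap 10.5 F [ 1.  -0.2 -1.9]
d[mm] [-0.1  0.2  2.8] rot [-0.01  0.   -0.03]
```

Request:
step_arm(
  moves=[
    {"hand": 1, "dx": 0, "dy": 0, "dz": 0.0015, "rx": 0, "ry": 0, "rz": 0},
    {"hand": 1, "dx": 0, "dy": 0, "dz": 0.003, "rx": 0, "ry": 0, "rz": 0},
    {"hand": 1, "dx": 0, "dy": 0, "dz": 0.004, "rx": 0, "ry": 0, "rz": 0},
    {"hand": 1, "dx": 0, "dy": 0, "dz": 0.004, "rx": 0, "ry": 0, "rz": 0},
  ],
)

```text
time: 8.6
eef_pos: [0.4499, 0.2626, 0.2663]
ee_rot: [0.684, 0.73, 0.0, 0.0]
wrist_force: [-2.5, -1.8, 11.3]
finger_gap: 0.0105
```

```bash
python3 - <<'E'
from h import *
go(449.9,262.5,112,3.75)
E
```

```text
t 8.60 grasp now [450.  262.6 111.6] psi 3.72 gap 10.5 F [-2.5 -1.8 11.3]
d[mm] [-0.1  0.  -0.4] rot [ 0.04  0.   -0.03]
```

It seats with 11 N at the expected height. I'll release, retreat and check.

Request:
step_arm(
  moves=[
    {"hand": 0.5, "dx": 0, "dy": 0, "dz": 0, "rx": 0, "ry": 0, "rz": 0},
    {"hand": 0.5, "dx": 0, "dy": 0, "dz": 0, "rx": 0, "ry": 0, "rz": 0},
    {"hand": 0.5, "dx": 0, "dy": 0, "dz": 0, "rx": 0, "ry": 0, "rz": 0},
    {"hand": 0.5, "dx": 0, "dy": 0, "dz": -0.03, "rx": 0, "ry": 0, "rz": 0},
    {"hand": 0.5, "dx": 0, "dy": 0, "dz": -0.07, "rx": 0, "ry": 0, "rz": 0},
    {"hand": 0.5, "dx": 0, "dy": 0, "dz": -0.11, "rx": 0, "ry": 0, "rz": 0},
    {"hand": 0.5, "dx": 0, "dy": 0, "dz": -0.11, "rx": 0, "ry": 0, "rz": 0},
    {"hand": 0.5, "dx": 0, "dy": 0, "dz": -0.11, "rx": 0, "ry": 0, "rz": 0},
  ],
)

```text
time: 9.6
eef_pos: [0.4497, 0.2623, 0.3752]
ee_rot: [0.684, 0.73, -0.0, 0.0]
wrist_force: [0.0, 0.2, -0.0]
finger_gap: 0.0425
```

```bash
python3 - <<'E'
from h import *
go(503.6,-246.2,200,-12.75)
E
```

```text
t 9.60 grasp now [449.6 262.3 220.5] psi 3.71 gap 42.5 F [ 0.   0.2 -0. ]
d[mm] [-510.9   20.9   20.7] rot [-1.000e-02  2.000e-02  1.646e+01]
```

Request:
step_arm(
  moves=[
    {"hand": 0.6, "dx": -0.511, "dy": 0.0209, "dz": 0.02, "rx": 0, "ry": 0, "rz": 16.5},
    {"hand": 0.6, "dx": -0.511, "dy": 0.0209, "dz": 0.02, "rx": 0, "ry": 0, "rz": 16.5},
    {"hand": 0.6, "dx": -0.511, "dy": 0.0209, "dz": 0.02, "rx": 0, "ry": 0, "rz": 16.5},
    {"hand": 0.6, "dx": -0.511, "dy": 0.0209, "dz": 0.02, "rx": 0, "ry": 0, "rz": 16.5},
    {"hand": 0.6, "dx": -0.511, "dy": 0.0209, "dz": 0.02, "rx": 0, "ry": 0, "rz": 16.5},
    {"hand": 0.6, "dx": -0.511, "dy": 0.0209, "dz": 0.02, "rx": 0, "ry": 0, "rz": 16.5},
    {"hand": 0.6, "dx": -0.511, "dy": 0.0209, "dz": 0.02, "rx": 0, "ry": 0, "rz": 16.5},
    {"hand": 0.6, "dx": -0.511, "dy": 0.0209, "dz": 0.02, "rx": 0, "ry": 0, "rz": 16.5},
    {"hand": 0.6, "dx": -0.511, "dy": 0.0209, "dz": 0.02, "rx": 0, "ry": 0, "rz": 16.5},
    {"hand": 0.6, "dx": -0.511, "dy": 0.0209, "dz": 0.02, "rx": 0, "ry": 0, "rz": 16.5},
  ],
)

```text
time: 10.85
eef_pos: [0.5036, -0.2462, 0.3544]
ee_rot: [0.782, 0.624, -0.0, -0.001]
wrist_force: [-0.3, 0.5, -0.7]
finger_gap: 0.0346
```

Request:
step_arm(
  moves=[
    {"hand": 0.6, "dx": 0, "dy": 0, "dz": 0.02, "rx": 0, "ry": 0, "rz": 0},
    {"hand": 0.6, "dx": 0, "dy": 0, "dz": 0.05, "rx": 0, "ry": 0, "rz": 0},
    {"hand": 0.6, "dx": 0, "dy": 0, "dz": 0.07, "rx": 0, "ry": 0, "rz": 0},
    {"hand": 0.6, "dx": 0, "dy": 0, "dz": 0.07, "rx": 0, "ry": 0, "rz": 0},
    {"hand": 0.6, "dx": 0, "dy": 0, "dz": 0.07, "rx": 0, "ry": 0, "rz": 0},
  ],
)

```text
time: 11.48
eef_pos: [0.5042, -0.2451, 0.2864]
ee_rot: [0.781, 0.625, 0.0, 0.0]
wrist_force: [0.8, 0.5, 0.1]
finger_gap: 0.0341
```

```bash
python3 - <<'E'
from h import *
go(503.6,-246.2,77,-12.75)
for n in("side","top"):
    im,d=optics.capture(n);np.savez(f"pics/{n}2.npz",im=im,d=d);X=cloud(n,d)
    with np.errstate(invalid='ignore'):
        m=(abs(X[...,0]-.45)<.03)&(abs(X[...,1]-.262)<.06)&(X[...,2]>.118)&(X[...,2]<.16)
        m2=m&(X[...,2]>.124)
    Q=X[m];print(n,m.sum(),rect(Q),np.median(X[m2][:,2]) if m2.sum() else None)
    if n=="side": b=cv2.resize(im[310:430,200:320],(400,400),interpolation=2); a=cv2.resize(im[110:230,180:300],(400,400),interpolation=2)
cv2.imwrite("pics/v5.png",np.hstack([a,b]))
E
```

```text
t 11.47 grasp now [ 504.3 -245.1  131.7] psi -12.7 gap 34.1 F [0.8 0.5 0.1]
d[mm] [-1.2 -0.4 54.7] rot [ 0.03 -0.01  0.05]
side 0 (array([0., 0.]), array([0., 0.]), 0.0) None
top 231 (array([451.2, 261.7]), array([11.6, 70.1]), 3.47) 0.12748121143128155
```

View pics/v5.png

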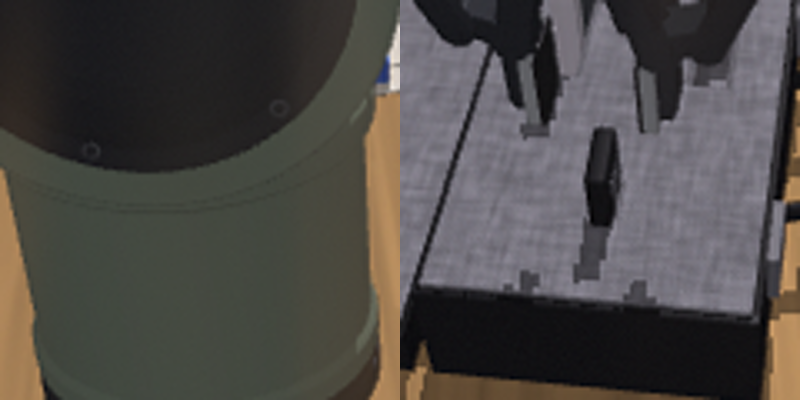

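The carrier sits home in the bay, top at z 127.5 mm. In the right crop the fingers straddle the key bow at (602,175). I'll lower to grip height.

Request:
step_arm(
  moves=[
    {"hand": 0.6, "dx": 0, "dy": 0, "dz": 0.02, "rx": 0, "ry": 0, "rz": 0},
    {"hand": 0.6, "dx": 0, "dy": 0, "dz": 0.04, "rx": 0, "ry": 0, "rz": 0},
    {"hand": 0.6, "dx": 0, "dy": 0, "dz": 0.049, "rx": 0, "ry": 0, "rz": 0},
    {"hand": 0.6, "dx": 0, "dy": 0, "dz": 0.049, "rx": 0, "ry": 0, "rz": 0},
    {"hand": 0.6, "dx": 0, "dy": 0, "dz": 0.049, "rx": 0, "ry": 0, "rz": 0},
  ],
)

```text
time: 12.2
eef_pos: [0.5041, -0.2461, 0.2375]
ee_rot: [0.781, 0.624, 0.0, 0.0]
wrist_force: [0.8, 0.2, 0.5]
finger_gap: 0.0343
```

```bash
python3 - <<'E'
from h import *
go(503.6,-246.2,82,-12.75)
E
```

```text
t 12.20 grasp now [ 504.2 -246.1   82.8] psi -12.78 gap 34.3 F [0.8 0.2 0.5]
d[mm] [-0.2 -0.4  0.8] rot [ 0.06  0.01 -0.03]
```

Request:
step_arm(
  moves=[
    {"hand": 1, "dx": 0, "dy": 0, "dz": 0, "rx": 0, "ry": 0, "rz": 0},
    {"hand": 1, "dx": 0, "dy": 0, "dz": 0, "rx": 0, "ry": 0, "rz": 0},
    {"hand": 1, "dx": 0, "dy": 0, "dz": 0, "rx": 0, "ry": 0, "rz": 0},
    {"hand": 1, "dx": 0, "dy": 0, "dz": 0, "rx": 0, "ry": 0, "rz": 0},
    {"hand": 1, "dx": 0, "dy": 0, "dz": 0, "rx": 0, "ry": 0, "rz": 0},
  ],
)

```text
time: 12.82
eef_pos: [0.5039, -0.2461, 0.2373]
ee_rot: [0.781, 0.624, 0.0, 0.0]
wrist_force: [-1.2, 0.1, 6.3]
finger_gap: 0.0078
```

```bash
python3 - <<'E'
from h import *
go(503.6,-246.2,180,-12.75)
E
```

```text
t 12.82 grasp now [ 504.  -246.2   82.6] psi -12.79 gap 7.8 F [-1.2  0.1  6.3]
d[mm] [ -0.2  -0.2 -97.4] rot [ 0.04  0.01 -0.04]
```

Request:
step_arm(
  moves=[
    {"hand": 1, "dx": 0, "dy": 0, "dz": -0.01, "rx": 0, "ry": 0, "rz": 0},
    {"hand": 1, "dx": 0, "dy": 0, "dz": -0.03, "rx": 0, "ry": 0, "rz": 0},
    {"hand": 1, "dx": 0, "dy": 0, "dz": -0.07, "rx": 0, "ry": 0, "rz": 0},
    {"hand": 1, "dx": 0, "dy": 0, "dz": -0.13, "rx": 0, "ry": 0, "rz": 0},
    {"hand": 1, "dx": 0, "dy": 0, "dz": -0.13, "rx": 0, "ry": 0, "rz": 0},
    {"hand": 1, "dx": 0, "dy": 0, "dz": -0.13, "rx": 0, "ry": 0, "rz": 0},
  ],
)

```text
time: 13.58
eef_pos: [0.5036, -0.246, 0.3671]
ee_rot: [0.781, 0.624, 0.0, 0.0]
wrist_force: [-0.0, 0.5, -0.9]
finger_gap: 0.0081
```

```bash
python3 - <<'E'
from h import *
go(479.9,168.2,212,3.75)
E
```

```text
t 13.57 grasp now [ 503.6 -246.1  212.4] psi -12.79 gap 8.1 F [-0.   0.5 -0.9]
d[mm] [ 3.987e+02 -1.148e+02  3.000e-01] rot [  0.02   0.02 -16.54]
```

Request:
step_arm(
  moves=[
    {"hand": 1, "dx": 0.3987, "dy": -0.1148, "dz": 0, "rx": 0, "ry": 0, "rz": -16.5},
    {"hand": 1, "dx": 0.3987, "dy": -0.1148, "dz": 0, "rx": 0, "ry": 0, "rz": -16.5},
    {"hand": 1, "dx": 0.3987, "dy": -0.1148, "dz": 0, "rx": 0, "ry": 0, "rz": -16.5},
    {"hand": 1, "dx": 0.3987, "dy": -0.1148, "dz": 0, "rx": 0, "ry": 0, "rz": -16.5},
    {"hand": 1, "dx": 0.3987, "dy": -0.1148, "dz": 0, "rx": 0, "ry": 0, "rz": -16.5},
    {"hand": 1, "dx": 0.3987, "dy": -0.1148, "dz": 0, "rx": 0, "ry": 0, "rz": -16.5},
    {"hand": 1, "dx": 0.3987, "dy": -0.1148, "dz": 0, "rx": 0, "ry": 0, "rz": -16.5},
    {"hand": 1, "dx": 0.3987, "dy": -0.1148, "dz": 0, "rx": 0, "ry": 0, "rz": -16.5},
    {"hand": 1, "dx": 0.3987, "dy": -0.1148, "dz": 0.02, "rx": 0, "ry": 0, "rz": -16.5},
    {"hand": 1, "dx": 0.3987, "dy": -0.1148, "dz": 0.06, "rx": 0, "ry": 0, "rz": -16.5},
  ],
)

```text
time: 14.82
eef_pos: [0.4803, 0.1673, 0.3062]
ee_rot: [0.684, 0.729, 0.0, 0.0]
wrist_force: [0.2, -0.7, -1.5]
finger_gap: 0.0079
```

Request:
step_arm(
  moves=[
    {"hand": 1, "dx": 0, "dy": 0, "dz": 0.012, "rx": 0, "ry": 0, "rz": 0},
    {"hand": 1, "dx": 0, "dy": 0, "dz": 0.012, "rx": 0, "ry": 0, "rz": 0},
    {"hand": 1, "dx": 0, "dy": 0, "dz": 0.012, "rx": 0, "ry": 0, "rz": 0},
  ],
)

```text
time: 15.2
eef_pos: [0.4804, 0.1682, 0.2957]
ee_rot: [0.684, 0.73, 0.001, 0.0]
wrist_force: [0.1, -0.1, -0.2]
finger_gap: 0.0077
```

```bash
python3 - <<'E'
from h import *
go(479.9,168.2,97,3.75)
ims=[]
for n in("side","top"):
    im,d=optics.capture(n);np.savez(f"pics/{n}3.npz",im=im,d=d);ims.append(im)
    print(n,[(np.round(np.array(r['centre'])*[640,480],1),r['confidence']) for q in("lock_face","key") for r in optics.pinpoint(q,n)[:1]])
a=ims[0][140:210,205:275];b=ims[1][260:340,190:270]
cv2.imwrite("pics/v6.png",np.hstack([cv2.resize(a,(400,400),interpolation=2),cv2.resize(b,(400,400),interpolation=2)]))
E
```

```text
t 15.20 grasp now [480.5 168.3 141. ] psi 3.71 gap 7.7 F [ 0.1 -0.1 -0.2]
d[mm] [ 0.  -0.5 44. ] rot [ 0.06 -0.02 -0.04]
side [(array([242.9, 186.6]), 0.77), (array([239.5, 184.4]), 0.53)]
top []
```

View pics/v6.png

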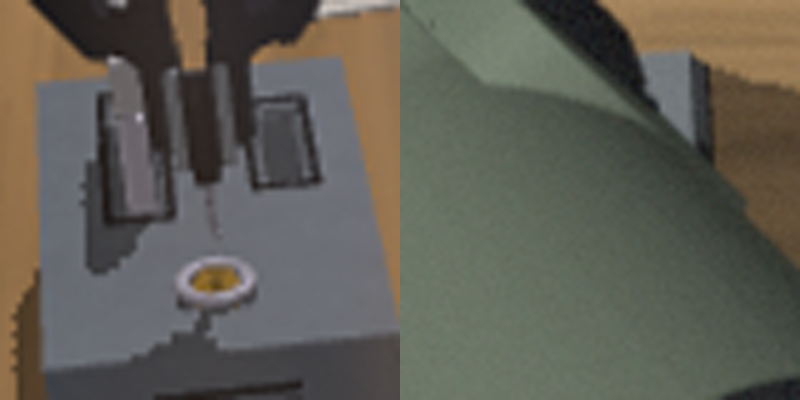

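```bash
python3 - <<'E'
from h import *
for X in((.4805,.1683,.0924),(.4799,.1682,.074),(.4799,.1682,.070)): print(proj("side",X))
print(proj("side",(.4809,.1682,.074)),proj("side",(.4799,.1692,.074)))
# bezel centroid from side image
f=np.load("pics/side3.npz");im=f['im'];hs=cv2.cvtColor(im,cv2.COLOR_BGR2HSV)
w=np.zeros(im.shape[:2],bool);w[178:200,230:256]=1
br=w&(hs[...,1]>90);wh=w&(im.min(2)>125)
for m in(br,wh): v,u=np.nonzero(m);print(len(u),u.min(),u.max(),v.min(),v.max(),u.mean(),v.mean())
f=np.load("pics/top0.npz");im=f['im'];w[:]=0;w[288:314,214:242]=1
wh=w&(im.min(2)>132);v,u=np.nonzero(wh);print(len(u),u.min(),u.max(),v.min(),v.max());hull=cv2.convexHull(np.stack([u,v],1).astype(np.float32));c=cv2.fitEllipse(hull);print(c,onplane("top",c[0],.074))
f=np.load("pics/side3.npz");im=f['im'];w[:]=0;w[178:200,230:256]=1
wh=w&(im.min(2)>125);v,u=np.nonzero(wh);hull=cv2.convexHull(np.stack([u,v],1).astype(np.float32));c=cv2.fitEllipse(hull);print(c,onplane("side",c[0],.074))
E
```

```text
[241.72103947 180.74826109]
[242.37158435 188.73613049]
[242.57685417 190.43470735]
[242.87971809 188.70254437] [242.37162395 188.46299844]
28 239 246 187 190 242.28571428571428 188.5
38 236 249 185 191 242.6578947368421 188.05263157894737
68 222 235 294 308
((228.3513641357422, 300.7422790527344), (13.162738800048828, 13.496114730834961), 16.621612548828125) [0.47911806 0.16882542 0.074     ]
((242.44639587402344, 188.2429656982422), (7.097529411315918, 13.333819389343262), 85.12655639648438) [0.4800473  0.16998876 0.074     ]
```

```bash
python3 - <<'E'
from h import *
f=np.load("pics/side3.npz");X=cloud("side",f['d'])*1000;im=f['im']
for v in range(150,186):
    print(v,[tuple(int(t) for t in X[v,u]) if abs(X[v,u,1]-162)<16 else '-' for u in range(235,249)] if 158<v<184 and v%2 else '', im[v,236:248].max(1).tolist())
# predicted axis
for z in(122,118,114,110,106,102,98,94): print(z,proj("side",(.4805,.164,z/1000)))
E
```

```text
150  [75, 152, 148, 146, 141, 40, 46, 48, 47, 46, 48, 46]
151  [74, 155, 152, 149, 137, 57, 63, 80, 68, 46, 47, 45]
152  [70, 97, 95, 87, 80, 52, 74, 89, 83, 46, 47, 46]
153  [54, 52, 54, 50, 50, 48, 70, 90, 86, 50, 47, 45]
154  [60, 46, 49, 49, 46, 49, 68, 89, 86, 52, 46, 45]
155  [62, 48, 50, 50, 48, 49, 68, 90, 86, 60, 45, 46]
156  [62, 46, 49, 51, 46, 47, 61, 89, 86, 62, 44, 45]
157  [69, 46, 51, 52, 45, 46, 54, 90, 86, 60, 45, 46]
158  [83, 46, 48, 49, 48, 46, 53, 89, 87, 70, 46, 46]
159 [(473, 157, 147), (475, 158, 146), (477, 157, 146), (479, 157, 146), (481, 155, 147), (483, 154, 148), (484, 154, 147), (486, 157, 146), (488, 156, 146), (490, 157, 145), (491, 159, 144), (493, 160, 143), (495, 162, 142), (497, 166, 140)] [86, 44, 46, 47, 47, 46, 52, 90, 87, 72, 45, 46]
160  [86, 50, 46, 47, 46, 46, 51, 80, 88, 83, 44, 45]
161 [(473, 156, 143), (474, 158, 142), (476, 157, 142), (478, 154, 144), (480, 153, 144), (482, 154, 143), (484, 155, 143), (486, 156, 142), (487, 157, 141), (489, 160, 140), (491, 159, 140), (493, 164, 137), (495, 162, 138), (496, 165, 136)] [85, 50, 45, 47, 
[... 2524 characters left out ...]
 '-', (481, 163, 94), '-', '-', '-', '-', '-', '-'] [115, 115, 115, 115, 116, 115, 106, 102, 116, 116, 117, 117]
182  [115, 115, 116, 115, 115, 115, 113, 112, 116, 117, 116, 116]
183 ['-', '-', '-', '-', '-', '-', '-', '-', '-', '-', '-', '-', '-', '-'] [114, 114, 115, 115, 115, 114, 113, 114, 114, 115, 114, 116]
184  [114, 115, 115, 114, 113, 112, 113, 122, 113, 113, 114, 114]
185  [114, 114, 115, 130, 146, 162, 170, 164, 156, 152, 142, 122]
122 [240.12025714 168.65779451]
118 [240.34034296 170.48329132]
114 [240.55912039 172.2979357 ]
110 [240.77660106 174.10182413]
106 [240.99279647 175.89505196]
102 [241.20771797 177.67771342]
98 [241.42137679 179.44990163]
94 [241.63378403 181.21170861]
```

The side crop shows the key tip at about (217,235), right above the lock at (216,283), with an offset of about 1 mm toward +x. I'll correct that and lower gently into the lead-in.

Request:
step_arm(
  moves=[
    {"hand": 1, "dx": 0, "dy": -0.001, "dz": 0.008, "rx": 0, "ry": 0, "rz": 0},
    {"hand": 1, "dx": 0, "dy": -0.001, "dz": 0.014, "rx": 0, "ry": 0, "rz": 0},
    {"hand": 1, "dx": 0, "dy": -0.001, "dz": 0.017, "rx": 0, "ry": 0, "rz": 0},
    {"hand": 1, "dx": 0, "dy": -0.001, "dz": 0.02, "rx": 0, "ry": 0, "rz": 0},
    {"hand": 1, "dx": 0, "dy": -0.001, "dz": 0.023, "rx": 0, "ry": 0, "rz": 0},
    {"hand": 1, "dx": 0, "dy": -0.001, "dz": 0.023, "rx": 0, "ry": 0, "rz": 0},
  ],
)

```text
time: 16.25
eef_pos: [0.479, 0.1682, 0.2716]
ee_rot: [0.684, 0.73, -0.0, -0.0]
wrist_force: [-0.1, -0.8, 0.0]
finger_gap: 0.0079
```

```bash
python3 - <<'E'
from h import *
go(479.9,168.2,97,3.75);print(pose()[0]['torque'])
E
```

```text
t 16.25 grasp now [479.  168.2 116.9] psi 3.73 gap 7.9 F [-0.1 -0.8  0. ]
d[mm] [-0.   0.9 19.9] rot [-0.01  0.   -0.02]
[-0.03583621 -0.03218016 -0.01279999]
```

Tip is about 6 mm into the keyway with no force. Going further.

Request:
step_arm(
  moves=[
    {"hand": 1, "dx": 0, "dy": 0, "dz": 0.004, "rx": 0, "ry": 0, "rz": 0},
    {"hand": 1, "dx": 0, "dy": 0, "dz": 0.008, "rx": 0, "ry": 0, "rz": 0},
    {"hand": 1, "dx": 0, "dy": 0, "dz": 0.012, "rx": 0, "ry": 0, "rz": 0},
    {"hand": 1, "dx": 0, "dy": 0, "dz": 0.016, "rx": 0, "ry": 0, "rz": 0},
    {"hand": 1, "dx": 0, "dy": 0, "dz": 0.018, "rx": 0, "ry": 0, "rz": 0},
    {"hand": 1, "dx": 0, "dy": 0, "dz": 0.018, "rx": 0, "ry": 0, "rz": 0},
  ],
)

```text
time: 17.0
eef_pos: [0.479, 0.1682, 0.2535]
ee_rot: [0.684, 0.73, -0.0, -0.0]
wrist_force: [-1.3, 1.8, -1.4]
finger_gap: 0.0078
```

```bash
python3 - <<'E'
from h import *
go(479.9,168.2,97,3.75);print(pose()[0]['torque'])
E
```

```text
t 17.00 grasp now [478.9 168.2  98.8] psi 3.73 gap 7.8 F [-1.3  1.8 -1.4]
d[mm] [-0.1  0.9  1.8] rot [-0.02 -0.   -0.02]
[0.50437802 0.00463261 0.06381025]
```

Request:
step_arm(
  moves=[
    {"hand": 1, "dx": 0, "dy": 0, "dz": 0.001, "rx": 0, "ry": 0, "rz": 0},
    {"hand": 1, "dx": 0, "dy": 0, "dz": 0.002, "rx": 0, "ry": 0, "rz": 0},
    {"hand": 1, "dx": 0, "dy": 0, "dz": 0.003, "rx": 0, "ry": 0, "rz": 0},
    {"hand": 1, "dx": 0, "dy": 0, "dz": 0.003, "rx": 0, "ry": 0, "rz": 0},
    {"hand": 1, "dx": 0, "dy": 0, "dz": 0.003, "rx": 0, "ry": 0, "rz": 0},
  ],
)

```text
time: 17.62
eef_pos: [0.4791, 0.1683, 0.2512]
ee_rot: [0.684, 0.73, 0.0, 0.0]
wrist_force: [-3.6, 0.4, 12.7]
finger_gap: 0.0079
```

```bash
python3 - <<'E'
from h import *
go(479.9,168.2,97,3.75);print(pose()[0]['torque'])
im,d=optics.capture("side");np.savez("pics/side4.npz",im=im,d=d)
cv2.imwrite("pics/v7.png",cv2.resize(im[140:210,205:275],(560,560),interpolation=2))
E
```

```text
t 17.62 grasp now [479.2 168.3  96.5] psi 3.73 gap 7.9 F [-3.6  0.4 12.7]
d[mm] [-0.1  0.8 -0.5] rot [ 0.04 -0.   -0.02]
[ 0.18865765  0.70012026 -0.0011747 ]
```

View pics/v7.png

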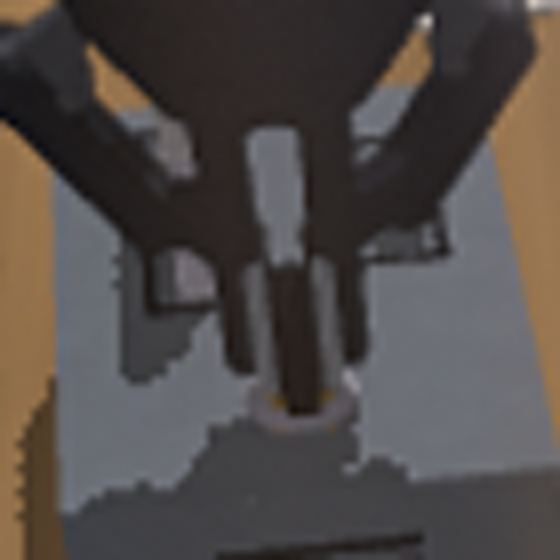

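The picture shows the bow resting on the bezel at (305,405), and contact came at the predicted height. I'll turn clockwise.

Request:
step_arm(
  moves=[
    {"hand": 1, "dx": 0, "dy": 0, "dz": 0, "rx": 0, "ry": 0, "rz": 9},
    {"hand": 1, "dx": 0, "dy": 0, "dz": 0, "rx": 0, "ry": 0, "rz": 18},
    {"hand": 1, "dx": 0, "dy": 0, "dz": 0, "rx": 0, "ry": 0, "rz": 27},
    {"hand": 1, "dx": 0, "dy": 0, "dz": 0, "rx": 0, "ry": 0, "rz": 35},
    {"hand": 1, "dx": 0, "dy": 0, "dz": 0, "rx": 0, "ry": 0, "rz": 35},
  ],
)

```text
time: 18.3
eef_pos: [0.4791, 0.1685, 0.2512]
ee_rot: [0.872, 0.489, 0.0, 0.0]
wrist_force: [-1.7, 1.0, 11.0]
finger_gap: 0.008
```

```bash
python3 - <<'E'
from h import *
go(479.2,168.3,96.5,-71);s=pose()[0];print(s['torque'],s['joint_positions'])
E
```

```text
t 18.30 grasp now [479.2 168.5  96.5] psi -31.39 gap 8.0 F [-1.7  1.  11. ]
d[mm] [-0.1  0.2  0. ] rot [ 3.000e-02 -4.000e-02  3.961e+01]
[ 0.32232682  0.52840506 -0.08726741] [-0.2145762   0.58547451 -0.32061238  2.01358316  0.31930896  0.58938725
 -1.30054758]
```

Request:
step_arm(
  moves=[
    {"hand": 1, "dx": 0, "dy": 0, "dz": 0, "rx": 0, "ry": 0, "rz": 9},
    {"hand": 1, "dx": 0, "dy": 0, "dz": 0, "rx": 0, "ry": 0, "rz": 18},
    {"hand": 1, "dx": 0, "dy": 0, "dz": 0, "rx": 0, "ry": 0, "rz": 27},
    {"hand": 1, "dx": 0, "dy": 0, "dz": 0, "rx": 0, "ry": 0, "rz": 36},
    {"hand": 1, "dx": 0, "dy": 0, "dz": 0, "rx": 0, "ry": 0, "rz": 38},
    {"hand": 1, "dx": 0, "dy": 0, "dz": 0, "rx": 0, "ry": 0, "rz": 38},
  ],
)

```text
time: 19.05
eef_pos: [0.4791, 0.1684, 0.2512]
ee_rot: [0.984, 0.18, 0.0, 0.0]
wrist_force: [-1.9, 1.1, 11.8]
finger_gap: 0.0081
```

```bash
python3 - <<'E'
from h import *
go(479.2,168.3,96.5,-71);s=pose()[0];print(s['torque'])
E
```

```text
t 19.05 grasp now [479.1 168.4  96.5] psi -69.29 gap 8.1 F [-1.9  1.1 11.8]
d[mm] [ 0.1  0.1 -0. ] rot [ 0.01 -0.03  1.71]
[0.35720547 0.63765666 0.05168581]
```

Request:
step_arm(
  moves=[
    {"hand": 1, "dx": 0, "dy": 0, "dz": 0, "rx": 0, "ry": 0, "rz": 1.5},
    {"hand": 1, "dx": 0, "dy": 0, "dz": 0, "rx": 0, "ry": 0, "rz": 3},
    {"hand": 1, "dx": 0, "dy": 0, "dz": 0, "rx": 0, "ry": 0, "rz": 3},
  ],
)

```text
time: 19.42
eef_pos: [0.4791, 0.1683, 0.2512]
ee_rot: [0.988, 0.154, 0.0, -0.0]
wrist_force: [-2.7, 1.1, 11.9]
finger_gap: 0.008
```

```bash
python3 - <<'E'
from h import *
go(479.2,168.3,96.5,-74);s=pose()[0];print(s['torque'])
E
```

```text
t 19.43 grasp now [479.2 168.4  96.5] psi -72.29 gap 8.0 F [-2.7  1.1 11.9]
d[mm] [0.1 0.1 0. ] rot [-0.   -0.03  1.71]
[0.33167533 0.66438297 0.11451032]
```

Request:
step_arm(
  moves=[
    {"hand": 1, "dx": 0, "dy": 0, "dz": 0, "rx": 0, "ry": 0, "rz": 2},
    {"hand": 1, "dx": 0, "dy": 0, "dz": 0, "rx": 0, "ry": 0, "rz": 4},
    {"hand": 1, "dx": 0, "dy": 0, "dz": 0, "rx": 0, "ry": 0, "rz": 4},
  ],
)

```text
time: 19.8
eef_pos: [0.4791, 0.1683, 0.2512]
ee_rot: [0.993, 0.119, 0.0, -0.0]
wrist_force: [-2.9, 1.6, 12.1]
finger_gap: 0.0081
```

```bash
python3 - <<'E'
from h import *
go(479.2,168.3,96.5,-74);s=pose()[0];print(s['torque'])
E
```

```text
t 19.80 grasp now [479.2 168.3  96.5] psi -76.3 gap 8.1 F [-2.9  1.6 12.1]
d[mm] [0.1 0.  0. ] rot [-0.   -0.03 -2.3 ]
[0.3228156  0.6934852  0.10399201]
```

Request:
step_arm(
  moves=[
    {"hand": 1, "dx": 0, "dy": 0, "dz": 0, "rx": 0, "ry": 0, "rz": 3},
    {"hand": 1, "dx": 0, "dy": 0, "dz": 0, "rx": 0, "ry": 0, "rz": 5},
    {"hand": 1, "dx": 0, "dy": 0, "dz": 0, "rx": 0, "ry": 0, "rz": 5},
  ],
)

```text
time: 20.18
eef_pos: [0.4791, 0.1684, 0.2512]
ee_rot: [0.997, 0.076, 0.0, -0.0]
wrist_force: [-2.0, 1.6, 12.2]
finger_gap: 0.0081
```

```bash
python3 - <<'E'
from h import *
go(479.2,168.3,96.5,-74);s=pose()[0];print(s['torque'])
T=[]
for n in("side","side","top"):
    im,d=optics.capture(n);T.append(pose()[0]['torque'][2])
    if n=="side": np.savez("pics/side5.npz",im=im,d=d);cv2.imwrite("pics/v8.png",cv2.resize(im[150:205,215:270],(560,560),interpolation=2))
print(T)
E
```

```text
t 20.18 grasp now [479.2 168.4  96.5] psi -81.28 gap 8.1 F [-2.   1.6 12.2]
d[mm] [0.1 0.1 0. ] rot [-0.   -0.04 -7.28]
[0.28402091 0.63362861 0.23187047]
[np.float64(0.19988327870014183), np.float64(0.18288959831806378), np.float64(0.21821427094401452)]
```

View pics/v8.png

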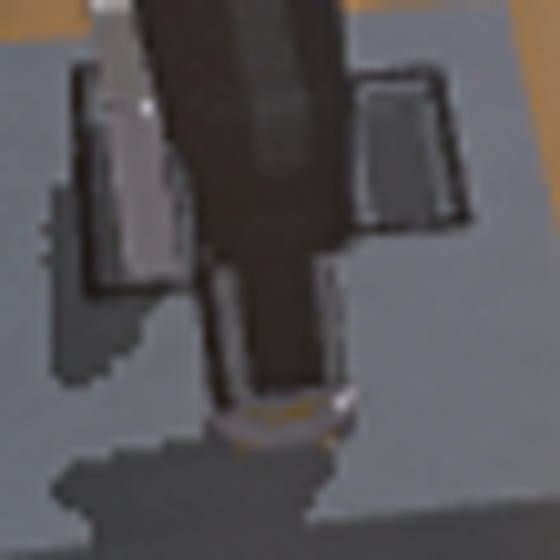

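Request:
step_arm(
  moves=[
    {"hand": 1, "dx": 0, "dy": 0, "dz": 0, "rx": 0, "ry": 0, "rz": 3},
    {"hand": 1, "dx": 0, "dy": 0, "dz": 0, "rx": 0, "ry": 0, "rz": 5},
    {"hand": 1, "dx": 0, "dy": 0, "dz": 0, "rx": 0, "ry": 0, "rz": 5},
  ],
)

```text
time: 20.7
eef_pos: [0.4793, 0.1684, 0.2512]
ee_rot: [0.999, 0.032, 0.001, -0.0]
wrist_force: [0.1, 1.6, 9.6]
finger_gap: 0.0079
```

```bash
python3 - <<'E'
from h import *
go(479.2,168.3,96.5,3.73);s=pose()[0]
T=[s['torque'][2]]
for n in range(2): optics.capture("top");T.append(pose()[0]['torque'][2])
print(T,s['joint_positions'][6])
E
```

```text
t 20.70 grasp now [479.5 168.5  96.5] psi -86.29 gap 7.9 F [0.1 1.6 9.6]
d[mm] [-0.1  0.1  0. ] rot [ 3.000e-02 -8.000e-02 -9.002e+01]
[np.float64(0.1575921970994468), np.float64(0.10653937148128428), np.float64(0.08724403804010167)] -2.023589442869679
```

```bash
python3 - <<'E'
from h import *
im,d=optics.capture("side");np.savez("pics/side6.npz",im=im,d=d)
g=lambda a:(255*(a/255.)**.5).astype(np.uint8)
o=np.load("pics/side4.npz")['im']
cv2.imwrite("pics/v9.png",np.hstack([cv2.resize(g(x[165:200,225:260]),(400,400),interpolation=0) for x in(o,im)]))
E
```

```text
(no output)
```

View pics/v9.png

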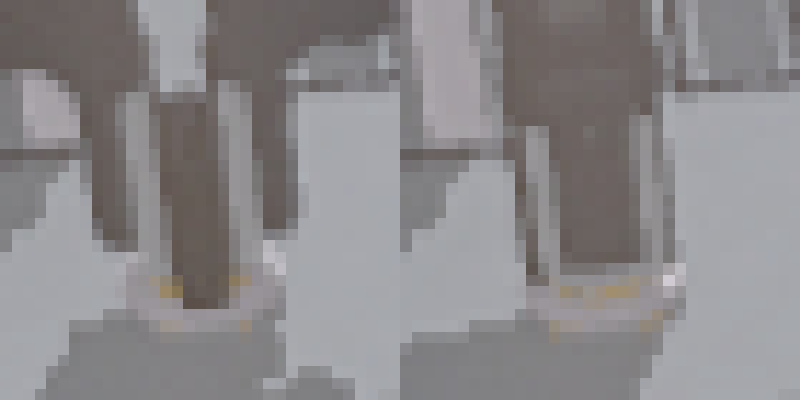

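The picture shows the bow tracking the gripper, still down on the bezel at (600,285). Moment rose clearly past about 75°, so the plug is at its stop. I'll turn back home.

Request:
step_arm(
  moves=[
    {"hand": 1, "dx": 0, "dy": 0, "dz": 0, "rx": 0, "ry": 0, "rz": -9},
    {"hand": 1, "dx": 0, "dy": 0, "dz": 0, "rx": 0, "ry": 0, "rz": -18},
    {"hand": 1, "dx": 0, "dy": 0, "dz": 0, "rx": 0, "ry": 0, "rz": -18},
  ],
)

```text
time: 21.22
eef_pos: [0.4793, 0.1684, 0.2512]
ee_rot: [0.982, 0.19, 0.001, -0.0]
wrist_force: [-1.7, 2.9, 11.6]
finger_gap: 0.0081
```

```bash
python3 - <<'E'
from h import *
go(479.2,168.3,96.5,3.73);T=[]
for n in range(3): T.append(pose()[0]['torque'].round(3));optics.capture("top")
print(T)
E
```

```text
t 21.23 grasp now [479.4 168.5  96.5] psi -68.12 gap 8.1 F [-1.7  2.9 11.6]
d[mm] [-0.1  0.1  0. ] rot [ 2.000e-02 -8.000e-02 -7.185e+01]
[array([0.799, 0.417, 0.132]), array([0.693, 0.399, 0.038]), array([0.677, 0.415, 0.081])]
```

Request:
step_arm(
  moves=[
    {"hand": 1, "dx": 0, "dy": 0, "dz": 0, "rx": 0, "ry": 0, "rz": -9},
    {"hand": 1, "dx": 0, "dy": 0, "dz": 0, "rx": 0, "ry": 0, "rz": -18},
    {"hand": 1, "dx": 0, "dy": 0, "dz": 0, "rx": 0, "ry": 0, "rz": -27},
    {"hand": 1, "dx": 0, "dy": 0, "dz": 0, "rx": 0, "ry": 0, "rz": -36},
    {"hand": 1, "dx": 0, "dy": 0, "dz": 0, "rx": 0, "ry": 0, "rz": -45},
    {"hand": 1, "dx": 0, "dy": 0, "dz": 0, "rx": 0, "ry": 0, "rz": -54},
    {"hand": 1, "dx": 0, "dy": 0, "dz": 0, "rx": 0, "ry": 0, "rz": -63},
    {"hand": 1, "dx": 0, "dy": 0, "dz": 0, "rx": 0, "ry": 0, "rz": -72},
    {"hand": 1, "dx": 0, "dy": 0, "dz": 0, "rx": 0, "ry": 0, "rz": -82},
    {"hand": 1, "dx": 0, "dy": 0, "dz": 0, "rx": 0, "ry": 0, "rz": -82},
  ],
)

```text
time: 22.62
eef_pos: [0.4792, 0.1682, 0.2512]
ee_rot: [0.617, 0.787, 0.0, 0.0]
wrist_force: [-2.7, 1.6, 12.8]
finger_gap: 0.0081
```

Request:
step_arm(
  moves=[
    {"hand": 1, "dx": 0, "dy": 0, "dz": 0, "rx": 0, "ry": 0, "rz": 5},
    {"hand": 1, "dx": 0, "dy": 0, "dz": 0, "rx": 0, "ry": 0, "rz": 10},
    {"hand": 1, "dx": 0, "dy": 0, "dz": 0, "rx": 0, "ry": 0, "rz": 10},
  ],
)

```text
time: 23.0
eef_pos: [0.4794, 0.1683, 0.2512]
ee_rot: [0.684, 0.729, 0.001, 0.0]
wrist_force: [-0.2, 1.1, 10.4]
finger_gap: 0.0077
```

```bash
python3 - <<'E'
from h import *
go(479.2,168.3,96.5,3.73);T=[]
for n in range(2): T.append(pose()[0]['torque'].round(3));optics.capture("top")
print(T)
E
```

```text
t 23.00 grasp now [479.6 168.4  96.5] psi 3.64 gap 7.7 F [-0.2  1.1 10.4]
d[mm] [-0.  -0.2  0. ] rot [ 0.08 -0.01 -0.09]
[array([ 0.197, -0.006, -0.005]), array([ 0.21 , -0.11 , -0.009])]
```

Request:
step_arm(
  moves=[
    {"hand": 1, "dx": 0, "dy": 0, "dz": -0.006, "rx": 0, "ry": 0, "rz": 0},
    {"hand": 1, "dx": 0, "dy": 0, "dz": -0.014, "rx": 0, "ry": 0, "rz": 0},
    {"hand": 1, "dx": 0, "dy": 0, "dz": -0.022, "rx": 0, "ry": 0, "rz": 0},
    {"hand": 1, "dx": 0, "dy": 0, "dz": -0.032, "rx": 0, "ry": 0, "rz": 0},
    {"hand": 1, "dx": 0, "dy": 0, "dz": -0.045, "rx": 0, "ry": 0, "rz": 0},
    {"hand": 1, "dx": 0, "dy": 0, "dz": -0.045, "rx": 0, "ry": 0, "rz": 0},
    {"hand": 1, "dx": 0, "dy": 0, "dz": -0.045, "rx": 0, "ry": 0, "rz": 0},
  ],
)

```text
time: 23.98
eef_pos: [0.479, 0.168, 0.2956]
ee_rot: [0.684, 0.73, -0.0, 0.0]
wrist_force: [0.9, 0.2, -0.2]
finger_gap: 0.008
```

```bash
python3 - <<'E'
from h import *
go(479.2,168.3,141,3.73)
im,d=optics.capture("side");np.savez("pics/side7.npz",im=im,d=d)
g=lambda a:(255*(a/255.)**.5).astype(np.uint8)
o=np.load("pics/side3.npz")['im']
cv2.imwrite("pics/v10.png",np.hstack([cv2.resize(g(x[150:200,220:270]),(400,400),interpolation=0) for x in(o,im)]))
E
```

```text
t 23.98 grasp now [479.  168.  140.9] psi 3.71 gap 8.0 F [ 0.9  0.2 -0.2]
d[mm] [ 0.3  0.2 -0.1] rot [ 0.    0.01 -0.02]
```

View pics/v10.png

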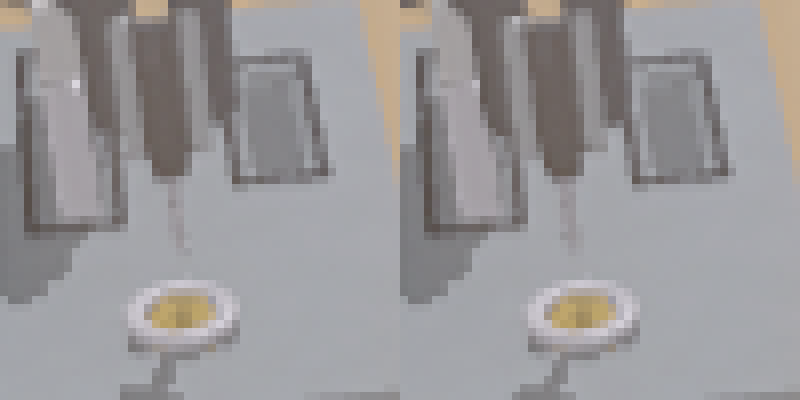

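The picture shows the key hanging straight in the pads as before insertion, and the keyway is back home at (582,315). Now back to the case.

Request:
step_arm(
  moves=[
    {"hand": 1, "dx": 0, "dy": 0, "dz": -0.03, "rx": 0, "ry": 0, "rz": 0},
    {"hand": 1, "dx": 0, "dy": 0, "dz": -0.072, "rx": 0, "ry": 0, "rz": 0},
    {"hand": 1, "dx": 0, "dy": 0, "dz": -0.072, "rx": 0, "ry": 0, "rz": 0},
  ],
)

```text
time: 24.4
eef_pos: [0.4795, 0.1685, 0.3698]
ee_rot: [0.684, 0.73, 0.002, 0.001]
wrist_force: [0.1, -0.5, -0.9]
finger_gap: 0.0081
```

```bash
python3 - <<'E'
from h import *
go(504.0,-246.2,212,-12.79)
E
```

```text
t 24.40 grasp now [480.  168.6 215.1] psi 3.71 gap 8.1 F [ 0.1 -0.5 -0.9]
d[mm] [-415.4   -2.4    2.7] rot [ 0.19 -0.08 16.5 ]
```

Request:
step_arm(
  moves=[
    {"hand": 1, "dx": -0.415, "dy": -0.0015, "dz": 0, "rx": 0, "ry": 0, "rz": 16.5},
    {"hand": 1, "dx": -0.415, "dy": -0.0015, "dz": 0, "rx": 0, "ry": 0, "rz": 16.5},
    {"hand": 1, "dx": -0.415, "dy": -0.0015, "dz": 0, "rx": 0, "ry": 0, "rz": 16.5},
    {"hand": 1, "dx": -0.415, "dy": -0.0015, "dz": 0, "rx": 0, "ry": 0, "rz": 16.5},
    {"hand": 1, "dx": -0.415, "dy": -0.0015, "dz": 0, "rx": 0, "ry": 0, "rz": 16.5},
    {"hand": 1, "dx": -0.415, "dy": -0.0015, "dz": 0, "rx": 0, "ry": 0, "rz": 16.5},
    {"hand": 1, "dx": -0.415, "dy": -0.0015, "dz": 0, "rx": 0, "ry": 0, "rz": 16.5},
    {"hand": 1, "dx": -0.415, "dy": -0.0015, "dz": 0, "rx": 0, "ry": 0, "rz": 16.5},
    {"hand": 1, "dx": -0.415, "dy": -0.0015, "dz": 0.03, "rx": 0, "ry": 0, "rz": 16.5},
    {"hand": 1, "dx": -0.415, "dy": -0.0015, "dz": 0.075, "rx": 0, "ry": 0, "rz": 16.5},
  ],
)

```text
time: 25.65
eef_pos: [0.5047, -0.2453, 0.292]
ee_rot: [0.781, 0.624, 0.0, 0.001]
wrist_force: [1.3, -0.5, -0.6]
finger_gap: 0.0082
```

Request:
step_arm(
  moves=[
    {"hand": 1, "dx": 0, "dy": 0, "dz": 0.01, "rx": 0, "ry": 0, "rz": 0},
    {"hand": 1, "dx": 0, "dy": 0, "dz": 0.01, "rx": 0, "ry": 0, "rz": 0},
    {"hand": 1, "dx": 0, "dy": 0, "dz": 0.01, "rx": 0, "ry": 0, "rz": 0},
  ],
)

```text
time: 26.02
eef_pos: [0.505, -0.246, 0.284]
ee_rot: [0.781, 0.624, 0.0, 0.001]
wrist_force: [0.2, -0.4, -0.1]
finger_gap: 0.0075
```

```bash
python3 - <<'E'
from h import *
go(504.0,-246.2,82.6,-12.79)
E
```

```text
t 26.02 grasp now [ 505.2 -246.1  129.3] psi -12.76 gap 7.5 F [ 0.2 -0.4 -0.1]
d[mm] [-0.4 -1.  46.7] rot [0.09 0.02 0.03]
```

Request:
step_arm(
  moves=[
    {"hand": 1, "dx": 0, "dy": -0.001, "dz": 0.008, "rx": 0, "ry": 0, "rz": 0},
    {"hand": 1, "dx": 0, "dy": -0.001, "dz": 0.015, "rx": 0, "ry": 0, "rz": 0},
    {"hand": 1, "dx": 0, "dy": -0.001, "dz": 0.019, "rx": 0, "ry": 0, "rz": 0},
    {"hand": 1, "dx": 0, "dy": -0.001, "dz": 0.023, "rx": 0, "ry": 0, "rz": 0},
    {"hand": 1, "dx": 0, "dy": -0.001, "dz": 0.027, "rx": 0, "ry": 0, "rz": 0},
    {"hand": 1, "dx": 0, "dy": -0.001, "dz": 0.027, "rx": 0, "ry": 0, "rz": 0},
  ],
)

```text
time: 26.78
eef_pos: [0.5035, -0.2458, 0.2554]
ee_rot: [0.781, 0.624, -0.0, -0.0]
wrist_force: [-0.2, -0.3, 0.1]
finger_gap: 0.0081
```

```bash
python3 - <<'E'
from h import *
go(504.0,-246.2,82.6,-12.79);print(pose()[0]['torque'])
E
```

```text
t 26.77 grasp now [ 503.4 -245.8  100.7] psi -12.78 gap 8.1 F [-0.2 -0.3  0.1]
d[mm] [-0.3  0.6 18.1] rot [-0.02 -0.01  0.01]
[ 0.03861006 -0.00282736  0.05759338]
```

Request:
step_arm(
  moves=[
    {"hand": 1, "dx": 0, "dy": 0.0003, "dz": 0.005, "rx": 0, "ry": 0, "rz": 0},
    {"hand": 1, "dx": 0, "dy": 0.0003, "dz": 0.01, "rx": 0, "ry": 0, "rz": 0},
    {"hand": 1, "dx": 0, "dy": 0.0003, "dz": 0.015, "rx": 0, "ry": 0, "rz": 0},
    {"hand": 1, "dx": 0, "dy": 0.0003, "dz": 0.0175, "rx": 0, "ry": 0, "rz": 0},
    {"hand": 1, "dx": 0, "dy": 0.0003, "dz": 0.019, "rx": 0, "ry": 0, "rz": 0},
    {"hand": 1, "dx": 0, "dy": 0.0003, "dz": 0.019, "rx": 0, "ry": 0, "rz": 0},
  ],
)

```text
time: 27.52
eef_pos: [0.5038, -0.2458, 0.2373]
ee_rot: [0.781, 0.624, -0.0, 0.0]
wrist_force: [-4.7, 1.5, 13.8]
finger_gap: 0.0081
```

```bash
python3 - <<'E'
from h import *
go(504.0,-246.2,82.6,-12.79);print(pose()[0]['torque'])
E
```

```text
t 27.52 grasp now [ 503.7 -245.9   82.6] psi -12.78 gap 8.1 F [-4.7  1.5 13.8]
d[mm] [-0.3  0.3 -0. ] rot [-0.    0.02  0.01]
[0.5245391  1.07552382 0.01160978]
```

Contact at the same height as when it was picked up (82.6). I'll release and retreat.

Request:
step_arm(
  moves=[
    {"hand": 0.65, "dx": 0, "dy": 0, "dz": 0, "rx": 0, "ry": 0, "rz": 0},
    {"hand": 0.65, "dx": 0, "dy": 0, "dz": 0, "rx": 0, "ry": 0, "rz": 0},
    {"hand": 0.65, "dx": 0, "dy": 0, "dz": 0, "rx": 0, "ry": 0, "rz": 0},
    {"hand": 0.65, "dx": 0, "dy": 0, "dz": -0.03, "rx": 0, "ry": 0, "rz": 0},
    {"hand": 0.65, "dx": 0, "dy": 0, "dz": -0.08, "rx": 0, "ry": 0, "rz": 0},
    {"hand": 0.65, "dx": 0, "dy": 0, "dz": -0.14, "rx": 0, "ry": 0, "rz": 0},
    {"hand": 0.65, "dx": -0.06, "dy": -0.1, "dz": -0.18, "rx": 0, "ry": 0, "rz": 0},
    {"hand": 0.65, "dx": -0.12, "dy": -0.15, "dz": -0.18, "rx": 0, "ry": 0, "rz": 0},
    {"hand": 0.65, "dx": -0.18, "dy": -0.15, "dz": -0.18, "rx": 0, "ry": 0, "rz": 0},
    {"hand": 0.65, "dx": -0.18, "dy": -0.15, "dz": -0.18, "rx": 0, "ry": 0, "rz": 0},
  ],
)

```text
time: 28.78
eef_pos: [0.316, -0.3896, 0.4173]
ee_rot: [0.781, 0.624, -0.0, 0.0]
wrist_force: [0.3, -0.1, 0.9]
finger_gap: 0.0297
```

```bash
python3 - <<'E'
from h import *
s=pose()[0];print(s['time'],s['eef_pos'],s['wrist_force'])
for n in("top","side"):
    im,d=optics.capture(n);X=cloud(n,d);cv2.imwrite(f"pics/{n}_end.png",im)
    with np.errstate(invalid='ignore'):
        for nm,x0,x1,y0,y1,z0,z1 in(("carr",.4,.5,.2,.32,.118,.14),("narrow",.44,.54,-.2,-.1,.118,.14),("key",.46,.55,-.29,-.2,.074,.1)):
            m=(X[...,0]>x0)&(X[...,0]<x1)&(X[...,1]>y0)&(X[...,1]<y1)&(X[...,2]>z0)&(X[...,2]<z1)
            Q=X[m]
            if len(Q)>9: print(n,nm,len(Q),rect(Q),"zmed,max",np.round(np.median(Q[:,2])*1000,1),np.round(Q[:,2].max()*1000,1))
a=cv2.imread("pics/top_end.png");b=cv2.imread("pics/side_end.png")
cv2.imwrite("pics/v11.png",np.hstack([cv2.resize(a[120:420,110:510],(400,300)),cv2.resize(b[130:430,90:490],(400,300))]))
E
```

```text
28.775 [ 0.31602825 -0.3895621   0.41732198] [ 0.30702569 -0.1139494   0.90490911]
top carr 232 (array([451.1, 261.8]), array([11.6, 69.9]), 3.59) zmed,max 126.9 132.7
top narrow 128 (array([ 494.5, -141.7]), array([39.7, 11.2]), 76.84) zmed,max 127.2 131.9
top key 74 (array([ 504.6, -246.1]), array([26.1,  9.2]), 77.45) zmed,max 88.7 92.5
side carr 113 (array([450.8, 262.4]), array([11.2, 71.6]), 4.1) zmed,max 128.6 131.4
side narrow 240 (array([ 494.2, -141.4]), array([41.7, 11.5]), 77.49) zmed,max 128.1 130.4
side key 204 (array([ 504. , -246.8]), array([26.6,  9.5]), 77.86) zmed,max 89.5 92.8
```

View pics/v11.png

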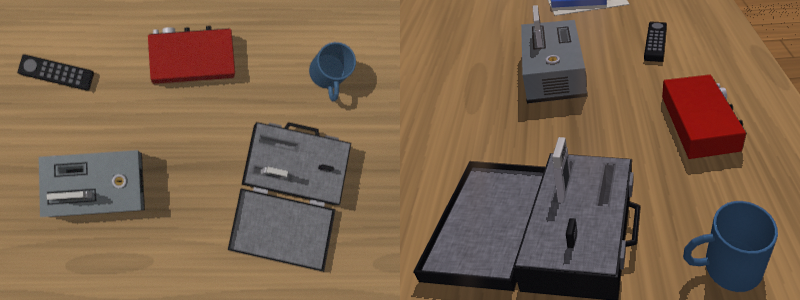

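The final view shows the carrier home in the wide bay at (75,197), the key back in its pocket at (327,168), the narrow carrier still in place and the bystanders unmoved. Handing in.

```bash
python3 -c "
from station import env
print(env.finish_job())"
```

```text
the job is handed in; nothing more can be done
None
```

The job is handed in after about 29 s of robot time. The wide carrier is home in the dock's wide bay, the lock was turned and returned, and the key is back in its pocket. I viewed 11 pictures, one over the budget.

**Carrier:** I lowered it into the wide bay until it seated with 11 N, then let go. Its top now measures about 127–128.5 mm, against the expected 128 mm, and it stands at the bay's position and angle.

**Lock:** I pushed the key in until the bow rested on the bezel, at the predicted height. I turned it clockwise to 90° of hand turn; about 74° is needed to reach the stop. I then turned it back, 10° past home and then home, while it was still fully in, and drew it out.

**Key:** It stands in its pocket with its top at about 89 mm, against 88–89.6 mm before I moved it.

**Other items:** The narrow carrier measures where it was. The mug, audio interface and remote look unmoved in the final picture; I did not measure them.

**Less certain:** The plug's stop did not show as a sharp jump in the wrist moment. It rose to about 0.2 N m at 85°, then read about 0.1 N m at 90°. I take the stop as reached because the key was fully in and the hand turned well past the angle needed, but nothing measured the plug itself. Its return to home was judged only from the keyway's look in the side picture.

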